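# Hang up the glazing dippers as one nest

## Robot

A 7-joint arm with a two-finger parallel gripper is mounted at the origin on the work surface. World frame = base frame: x ahead of the robot, y to its left, z up, the work surface at z = 0. Lengths are in m, angles in rad, forces in N, time in s.
With the tool pointing down it reaches from about 0.4 to 0.9 m from the base axis. Payload 5.5 kg.
Tool frame: the origin (TCP) lies at the very end of the fingers, on their centre line; the grasp point (between the pads) lies 19 mm behind it; z points along the fingers, x is the direction in which the jaws open and shut, and the axes are right-handed (so a half turn about z gives the same grasp; the last joint's range is limited). The gripper opens to 85 mm and grips with 20 to 120 N. Pads are 22 mm wide; open, the fingers measure 114 mm over their backs; the gripper's body (76 mm by 85 mm) begins 54 mm behind the grasp point. The pads swing forward as they close: fully open they stand 13 mm farther back than shut.
Start: joints at [0.263, 0.501, -0.427, 1.55, 0.221, 1.138, -0.21], TCP at [0.65, 0, 0.231] pointing down, gripper open.
Joint ranges: [-2.88, 2.88], [-0.31, 2.03], [-1.54, 1.56], [0.2, 2.42], [-1.41, 4.55], [0.19, 2.02], [-2.57, 2.57]. Speed limits (rad/s): [2.57, 2.57, 3.14, 3.14, 3.14, 3.14, 3.14].

## Interface

Orientations are given as a unit quaternion [w, x, y, z].
In Python, from rig import arm, vision, workorder gives the robot as it stands. The module is installed in compiled form; this text tells all that it offers.
- The arm moves only by the shell command python3 -m jog 'ROWS' [OPENING] [FORCE]. ROWS is JSON, a list of rows, each a list of 6 numbers: the shift along the tool's x, y, z in cm, then the turn, a rotation vector about the tool's x, y, z in rad. A call has 1 to 10 rows; each row is the pose to reach, as a shift and turn from the pose measured when the call began, along the tool's axes at that moment; what a row does not reach only later rows make up. A row lasts 1/12 s, in which the tool goes at most 41.7 mm and 7.16 degrees, less where a joint would pass 70% of its speed; a pose out of reach is approached as far as the arm can. A call with a gripper value outside its range is refused whole. OPENING is the opening, from 0 (shut) to 1 (fully open), set as the call begins (- or left out, the last holds). The fingers move at their own pace and stop on an object; FORCE is the grip in N (left out, the last holds). Time passes only in rows, so rows that repeat a pose let the fingers close. It gives the time, the measured TCP pose, the force and the opening at its end, in the units of the state.
- arm.get_state(): the state, without advancing time (a new reading comes with each control period).
- vision.grab_frame(name): name is "scene" or "side" or "wrist"; returns a dict with "pixels" (400x640x3 uint8, red, green, blue), "depth" (400x640 float32, m along the optical axis (not along the pixel's ray), 0 where there is no reading), "mtx" (3x3 intrinsics, pixels), "eye" and "orientation" of the camera in the world. Camera axes: x right, y down, z forward; pixel columns grow to the right and rows downward; lengths in m; the calibration is good to about 2 mm. The wrist camera is an equidistant fisheye: a pixel r from the principal point sees the ray r / f radians off the axis. A picture is of the moment at which its call begins.
- workorder.close_job(): hands the job in, once; it reports no verdict.
The state is a dict: "time": time; "joint_pos": joint angles; "joint_velocities": joint speeds; "joint_torque": joint torques, N m; "position": TCP position; "orientation": TCP orientation; "ft_force": force on the tool from outside, world axes, zero at the start; "torque": the same for the moment, N m; "grip_width": finger opening in m.
Only numpy, scipy, OpenCV 4.12 (cv2) and the standard library are available. Lean on these libraries where they do the work, as an engineer would, in place of code of your own. Each camera call takes 0.05 s, during which the arm holds its last target.

## Task

Hang the three steel glazing dippers on the hook of the stand as one nest: the largest first, then the middle one with its cup down inside the largest, then the smallest inside that, each threaded by its handle loop over the hook's end, with its cup pointing away from the upright. Slide the handles back along the hook until they are packed together, wire against wire, hard up against the upright, and let everything hang still. Leave the vase, the bowl and the jar where they stand.

Things in the scene. Friction and masses are not known exactly. Their poses are not given: they have to be found in the camera images.
- large_grip (a point): where to hold the largest of three steel dippers: midway between the two wires of its upright handle, 20 mm below the handle's top, 180 mm above the cup's bottom. Axes: x level from the handle towards the cup's centre (55.5 mm away), y across the wires, z up along the handle. Grip across y, 25 mm wide. Handle: one closed loop of 5 mm round wire, half-round at the top, 15 mm clear inside.
- large_mouth (a point): centre of the mouth of the largest dipper's round cup, level with the rim, 50 mm above its flat bottom. Cup 106 mm outside diameter at the rim, 12 % less at the bottom, wall 2.5 mm. Axes as for its grip point
- large: the largest dipper, about 190 g, standing on the table at first, 200 mm tall to the handle's top; origin at the centre of the cup's underside, axes as for its grip point. The handle is straight, at the cup's back; between its wires it is open from the cup's rim to 5 mm below the handle's top
- medium_grip (a point): where to hold the middle-sized of three steel dippers: midway between the two wires of its upright handle, 20 mm below the handle's top, 172 mm above the cup's bottom. Axes: x level from the handle towards the cup's centre (40.5 mm away), y across the wires, z up along the handle. Grip across y, 25 mm wide. Handle: one closed loop of 5 mm round wire, half-round at the top, 15 mm clear inside.
- medium_mouth (a point): centre of the mouth of the middle-sized dipper's round cup, level with the rim, 46 mm above its flat bottom. Cup 76 mm outside diameter at the rim, 12 % less at the bottom, wall 2.5 mm. Axes as for its grip point
- medium: the middle-sized dipper, about 130 g, standing on the table at first, 192 mm tall to the handle's top; origin at the centre of the cup's underside, axes as for its grip point. The handle is straight, at the cup's back; between its wires it is open from the cup's rim to 5 mm below the handle's top
- small_grip (a point): where to hold the smallest of three steel dippers: midway between the two wires of its upright handle, 20 mm below the handle's top, 164 mm above the cup's bottom. Axes: x level from the handle towards the cup's centre (27.5 mm away), y across the wires, z up along the handle. Grip across y, 25 mm wide. Handle: one closed loop of 5 mm round wire, half-round at the top, 15 mm clear inside.
- small_mouth (a point): centre of the mouth of the smallest dipper's round cup, level with the rim, 40 mm above its flat bottom. Cup 50 mm outside diameter at the rim, 12 % less at the bottom, wall 2.5 mm. Axes as for its grip point
- small: the smallest dipper, about 90 g, standing on the table at first, 184 mm tall to the handle's top; origin at the centre of the cup's underside, axes as for its grip point. The handle is straight, at the cup's back; between its wires it is open from the cup's rim to 5 mm below the handle's top
- hook (a point): root of the hook, where its axis leaves the face of the stand's upright, 245 mm above the table. x: level along the hook, away from the upright; y: level across; z: up. A hung handle has its grip point 11.5 mm below the hook's axis, at x = 2.5 mm when it touches the upright, and its cup points to +x. Upright: flat bar 30 mm wide, 8 mm thick, top 7 mm above the hook's axis; nothing is higher but the hook's end
- hook_end (a point): upturned end of the hook, 92 mm from the upright and 12 mm above the hook's axis. The hook is a round steel bar, 7 mm diameter, level for 80 mm, then bent up. Axes as for hook
- stand: the hook stand, fixed in place; origin on the table below the root of the hook, axes as for hook. Its foot is a plate 8 mm thick, from x = -40 to 150 mm and 120 mm wide
- vase_mid (a point): bystander: middle of a fired-clay vase, 200 mm tall, 82 mm wide at the foot, 36 mm at the waist, 52 mm at the lip; this point is 100 mm above its foot
- bowl_mid (a point): bystander: middle of a blue glazed bowl, 112 mm across the rim, 58 mm tall; this point is 29 mm above its foot
- jar_mid (a point): bystander: middle of a lidded glaze jar, 76 mm diameter, 105 mm tall; this point is 52 mm above its foot
Things that resemble listed ones, but are neither listed nor needed, are in the scene too. What is shaped like the small but orange or red is not meant.

How it is judged:
By the outcome, as a careful person would: the job done as asked, in the order asked, and still so for the second after the job is handed in, with the robot touching nothing.
It also fails if it takes over 72 s, if anything falls off the work surface, if the arm or the gripper's body presses on something with over 40 N, if the wrist force passes 120 N, or if a joint passes its speed limit or range.

## Working session

There is one attempt and no reset: what is moved stays moved. The work goes in short steps, Python scripts to look and compute and a shell command to move; the robot and the scene stay as the last step left them, time stands still between calls to the robot, and variables do not carry over. Pictures are saved under pics/ and viewed, and the job is handed in when it is done.

```bash
mkdir -p pics
cat > h.py <<'E'
import numpy as np, cv2
from rig import arm, vision
def save(n,f):
    cv2.imwrite(f'pics/{n}.png',f['pixels'][:,:,::-1])
E
python3 - <<'E'
from h import *
import pickle
d={}
for n in ['scene','side','wrist']:
    f=vision.grab_frame(n); save('a_'+n,f); d[n]=f
    print(n,f['mtx'].tolist(),f['eye'],f['orientation'])
pickle.dump(d,open('a.pkl','wb'))
s=arm.get_state(); print(s)
E
```

```text
scene [[391.0872487352948, 0.0, 319.8075122838976], [0.0, 391.0872487352948, 201.31819723791304], [0.0, 0.0, 1.0]] [1.04874278 0.55038487 1.04291028] [-0.1148933   0.28586766  0.89390717 -0.32559052]
side [[401.36739433816626, 0.0, 325.32164734246805], [0.0, 401.36739433816626, 206.39471326217154], [0.0, 0.0, 1.0]] [0.26343437 0.66428543 0.88405541] [ 0.08365331 -0.19264633  0.90013454 -0.38163769]
wrist [[309.70691628693146, 0.0, 322.01918314590796], [0.0, 309.70691628693146, 201.23952193608073], [0.0, 0.0, 1.0]] [0.64937405 0.0740118  0.37279079] [ 1.46682349e-01  9.89183122e-01  1.11183045e-04 -1.01366697e-03]
{'time': 0.15, 'joint_pos': array([ 0.26320221,  0.50162156, -0.42682848,  1.55118857,  0.22080097,
        1.13828628, -0.21026294]), 'joint_velocities': array([-0.00026797, -0.0013427 ,  0.00031335, -0.00488374, -0.00092539,
       -0.00279253,  0.00089897]), 'joint_torque': array([-7.84630305e-03, -5.70037007e+01, -5.82563952e+00, -2.81283009e+01,
        1.07005105e-02,  7.80367671e-03, -3.10690336e-05]), 'position': array([ 6.49482636e-01, -3.36642974e-05,  2.30513298e-01]), 'orientation': array([-2.81211102e-05,  9.99999734e-01,  3.53749768e-05, -7.27965586e-04]), 'ft_force': array([0.11915852, 0.11628837, 0.1714894 ]), 'torque': array([-0.01735154,  0.05204413, -0.0004286 ]), 'grip_width': 0.08532718128464908}
```

View pics/a_scene.png

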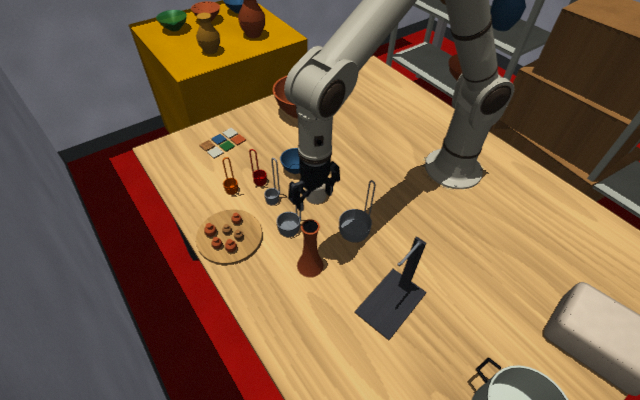

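View pics/a_side.png

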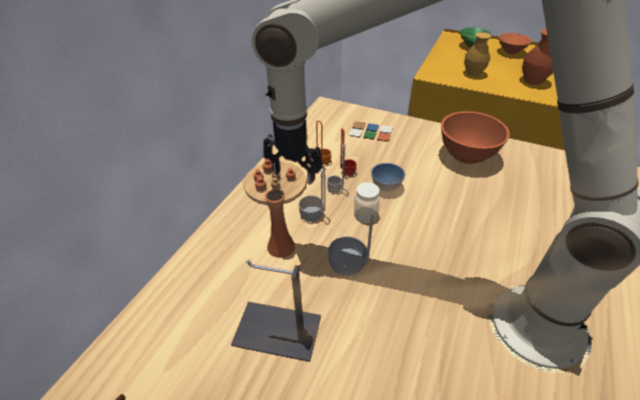

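View pics/a_wrist.png

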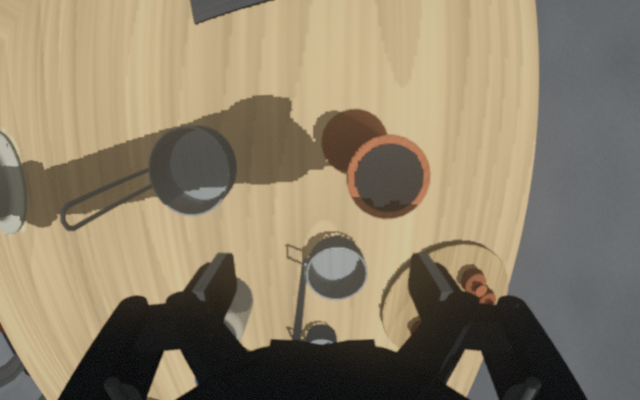

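```bash
cat >> h.py <<'E'
from scipy.spatial.transform import Rotation as R
def rot(q): return R.from_quat(np.r_[q[1:],q[0]]).as_matrix()
def rays(f,uv,fish=False):
    uv=np.atleast_2d(np.asarray(uv,float)); K=f['mtx']
    x=(uv[:,0]-K[0,2])/K[0,0]; y=(uv[:,1]-K[1,2])/K[1,1]
    if fish:
        r=np.hypot(x,y)+1e-12; d=np.c_[x/r*np.sin(r),y/r*np.sin(r),np.cos(r)]
    else: d=np.c_[x,y,np.ones(len(x))]
    return d@rot(f['orientation']).T, d
def plane(f,uv,z,fish=False):
    w,_=rays(f,uv,fish); t=(z-f['eye'][2])/w[:,2]; return f['eye']+w*t[:,None]
def cloud(f,uv,fish=False):
    uv=np.atleast_2d(uv).astype(int); w,d=rays(f,uv,fish)
    return f['eye']+w*(f['depth'][uv[:,1],uv[:,0]]/d[:,2])[:,None]
def proj(f,P,fish=False):
    c=(np.atleast_2d(P)-f['eye'])@rot(f['orientation']); K=f['mtx']
    if fish:
        th=np.arctan2(np.hypot(c[:,0],c[:,1]),c[:,2]); h=np.hypot(c[:,0],c[:,1])+1e-12
        return np.c_[K[0,2]+K[0,0]*th*c[:,0]/h,K[1,2]+K[1,1]*th*c[:,1]/h]
    return np.c_[K[0,2]+K[0,0]*c[:,0]/c[:,2],K[1,2]+K[1,1]*c[:,1]/c[:,2]]
def tri(obs):
    A=np.zeros((3,3));b=np.zeros(3)
    for f,uv,fi in obs:
        w,_=rays(f,uv,fi); w=w[0]/np.linalg.norm(w[0]); M=np.eye(3)-np.outer(w,w); A+=M;b+=M@f['eye']
    p=np.linalg.solve(A,b)
    return p,[np.linalg.norm((np.eye(3)-np.outer(w,w))@(p-f['eye'])) for f,w in [(f,(lambda v:v/np.linalg.norm(v))(rays(f,uv,fi)[0][0])) for f,uv,fi in obs]]
def crop(n,f,x0,y0,x1,y1,s):
    cv2.imwrite(f'pics/{n}.png',cv2.resize(np.ascontiguousarray(f['pixels'][y0:y1,x0:x1,::-1]),None,fx=s,fy=s,interpolation=cv2.INTER_CUBIC))
E
python3 - <<'E'
from h import *
import pickle
d=pickle.load(open('a.pkl','rb'))
for n,pts in dict(scene=[(150,160),(390,310),(355,225),(410,245),(265,250)],side=[(275,330),(345,255),(297,270),(150,300)],wrist=[(190,170),(335,260),(320,60),(386,175)]).items():
    print(n,cloud(d[n],pts,n=='wrist').round(3).tolist())
crop('b_scene',d['scene'],220,140,440,340,3.6)
crop('b_side',d['side'],220,110,420,370,2.3)
crop('b_wrist',d['wrist'],0,0,560,350,1.4)
E
```

```text
scene [[0.921, -0.693, 0.001], [0.59, 0.288, 0.008], [0.48, -0.002, 0.006], [0.383, 0.159, 0.001], [0.772, -0.093, -0.001]]
side [[0.575, 0.273, 0.005], [0.509, -0.007, 0.007], [0.512, 0.253, 0.25], [0.911, 0.327, -0.002]]
wrist [[0.478, 0.004, 0.003], [0.666, -0.12, 0.004], [0.646, 0.135, 0.001], [0.686, 0.037, 0.199]]
```

View pics/b_scene.png

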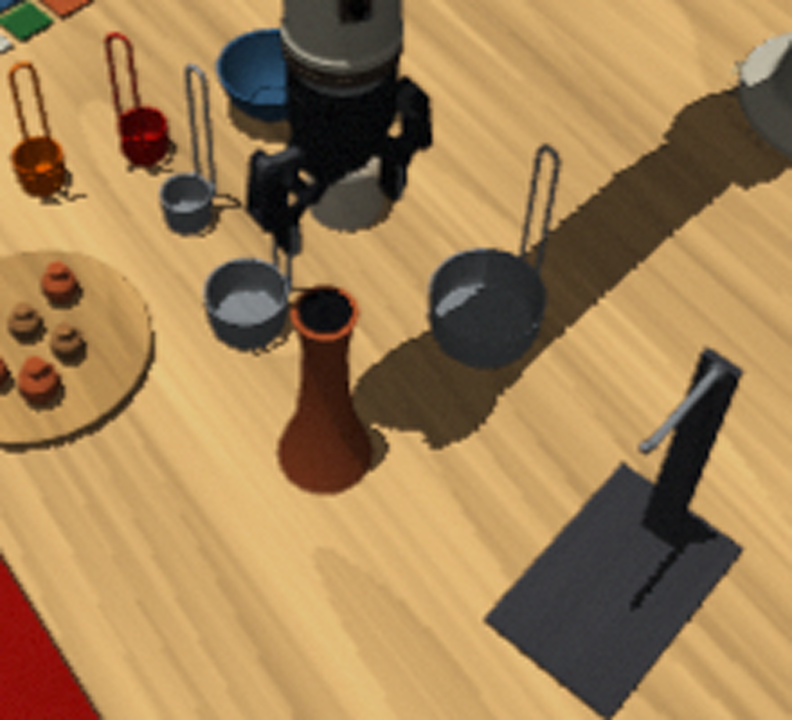

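View pics/b_side.png

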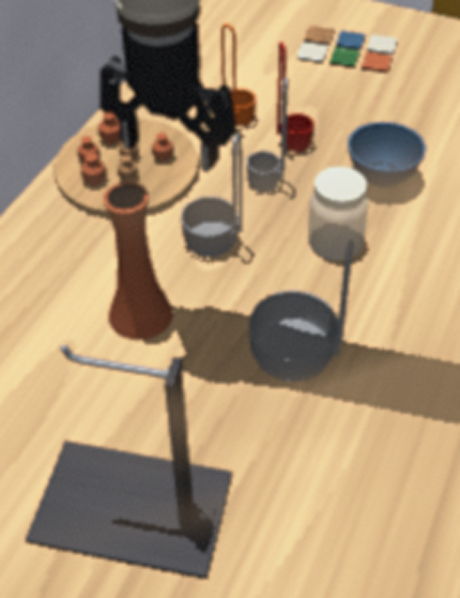

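Run:
```python
from h import *
import pickle
d=pickle.load(open('a.pkl','rb'))
vv,uu=np.mgrid[0:400,0:640]; uv=np.c_[uu.ravel(),vv.ravel()]
C={}
for n in d:
    P=cloud(d[n],uv,n=='wrist'); c=d[n]['pixels'].reshape(-1,3).astype(int)
    sat=c.max(1)-c.min(1)
    ok=(d[n]['depth'].ravel()>0)
    C[n]=(P,c,sat,ok)
def fit(Q):
    A=np.c_[2*Q[:,:2],np.ones(len(Q))]; s=np.linalg.lstsq(A,(Q[:,:2]**2).sum(1),rcond=None)[0]
    return s[:2],np.sqrt(s[2]+s[0]**2+s[1]**2)
for nm,c0,h,r in [('L',(.48,0),.05,.053),('M',(.64,-.11),.046,.038),('S',(.68,-.24),.04,.025)]:
    for n in d:
        P,c,sat,ok=C[n]
        m=ok&(sat<40)&(np.hypot(P[:,0]-c0[0],P[:,1]-c0[1])<r+.06)
        Q=P[m&(abs(P[:,2]-h)<.005)]
        if len(Q)>8:
            ctr,rr=fit(Q)
            for _ in range(6):
                e=abs(np.hypot(*(Q[:,:2]-ctr).T)-r*.98); k=e<max(.003,np.median(e)*1.5)
                if k.sum()>6: ctr,rr=fit(Q[k])
            print(nm,n,len(Q),k.sum(),ctr.round(4),rr.round(4))
        H=P[m&(P[:,2]>h+.03)&(P[:,2]<.205)]
        if len(H)>3: print('   handle',len(H),H.mean(0).round(4),'z',H[:,2].min().round(3),H[:,2].max().round(3), 'top',H[H[:,2]>H[:,2].max()-.02].mean(0).round(4))
P,c,sat,ok=C['side']
for n in ['side','scene']:
    P,c,sat,ok=C[n]
    m=ok&(c.max(1)<140)&(sat<40)&(P[:,2]>.2)&(P[:,2]<.27)&(P[:,1]>.15)&(P[:,0]>.4)&(P[:,0]<.8)&(P[:,1]<.45)
    Q=P[m];print(n,len(Q)); 
    print(Q[::max(1,len(Q)//25)].round(3).tolist())
```

```text
L scene 120 112 [0.4968 0.0101] 0.0514
   handle 54 [0.4419 0.005  0.148 ] z 0.083 0.199 top [0.442  0.0038 0.1921]
L side 164 155 [0.4962 0.0105] 0.0513
   handle 96 [0.4405 0.0094 0.1486] z 0.081 0.2 top [0.4407 0.0083 0.1924]
L wrist 806 786 [0.495  0.0109] 0.0513
   handle 875 [0.441  0.0056 0.1511] z 0.08 0.201 top [0.4409 0.0055 0.1922]
M scene 79 71 [ 0.6681 -0.1186] 0.0367
M side 83 69 [ 0.668  -0.1187] 0.0365
   handle 60 [ 0.6273 -0.1155  0.1546] z 0.079 0.193 top [ 0.6273 -0.116   0.1843]
M wrist 532 516 [ 0.6659 -0.1179] 0.0365
   handle 398 [ 0.6261 -0.1152  0.1275] z 0.076 0.174 top [ 0.6256 -0.1086  0.1641]
S scene 49 37 [ 0.6489 -0.2544] 0.0237
   handle 47 [ 0.622  -0.2606  0.1327] z 0.071 0.185 top [ 0.6224 -0.261   0.1767]
S side 58 41 [ 0.6477 -0.2548] 0.0243
   handle 62 [ 0.6205 -0.2565  0.1282] z 0.074 0.186 top [ 0.6203 -0.2548  0.1757]
S wrist 80 69 [ 0.647  -0.2527] 0.0229
side 181
[[0.606, 0.278, 0.26], [0.606, 0.28, 0.253], [0.6, 0.281, 0.25], [0.593, 0.278, 0.247], [0.517, 0.252, 0.253], [0.514, 0.252, 0.251], [0.512, 0.253, 0.25], [0.511, 0.255, 0.251], 
[... 356 characters left out ...]
0.214], [0.507, 0.27, 0.213], [0.509, 0.272, 0.206]]
scene 224
[[0.513, 0.244, 0.249], [0.518, 0.251, 0.254], [0.518, 0.255, 0.254], [0.519, 0.253, 0.248], [0.52, 0.25, 0.24], [0.512, 0.266, 0.253], [0.521, 0.259, 0.248], [0.519, 0.246, 0.227], [0.515, 0.264, 0.245], [0.53, 0.261, 0.249], [0.515, 0.273, 0.251], [0.516, 0.262, 0.234], [0.537, 0.262, 0.247], [0.515, 0.27, 0.239], [0.516, 0.258, 0.221], [0.546, 0.263, 0.249], [0.517, 0.268, 0.229], [0.516, 0.258, 0.211], [0.552, 0.266, 0.249], [0.515, 0.266, 0.216], [0.52, 0.257, 0.203], [0.509, 0.272, 0.214], [0.515, 0.268, 0.209], [0.516, 0.27, 0.208], [0.515, 0.273, 0.206], [0.576, 0.273, 0.248], [0.591, 0.275, 0.251], [0.595, 0.276, 0.248]]
```

View pics/b_wrist.png

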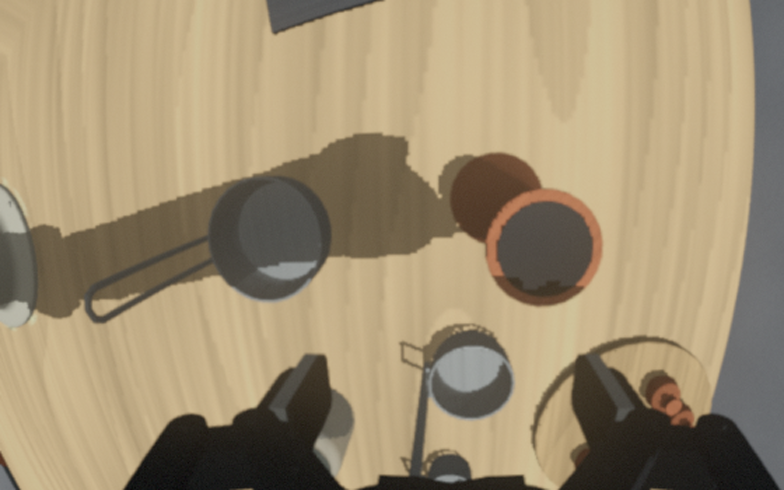

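Run:
```python
from h import *
import pickle
d=pickle.load(open('a.pkl','rb'))
sc=np.array([(625,463),(742,548),(610,718),(486,620)])/3.6+[220,140]
si=np.array([(65,443),(232,470),(207,577),(28,543)])/2.3+[220,110]
print(plane(d['scene'],sc,.008).round(4).tolist()); print(plane(d['side'],si,.008).round(4).tolist())
vv,uu=np.mgrid[0:400,0:640]; uv=np.c_[uu.ravel(),vv.ravel()]
ref={}
for n in ['scene','side','wrist']:
    P=cloud(d[n],uv,n=='wrist'); c=d[n]['pixels'].reshape(-1,3).astype(int);sat=c.max(1)-c.min(1)
    ok=d[n]['depth'].ravel()>0
    # hook bar
    m=ok&(P[:,2]>.235)&(P[:,2]<.275)&(P[:,1]>.22)&(P[:,1]<.34)&(P[:,0]>.525)&(P[:,0]<.66)
    Q=P[m]
    if len(Q)>10:
        b=Q[Q[:,0]<.59]; k=np.polyfit(b[:,0],b[:,1],1); print(n,'hook',len(Q),k,'yaw',np.degrees(np.arctan(k[0])),'y@.55',np.polyval(k,.55),'xmax',Q[Q[:,0].argmax()].round(4))
    # upright
    m=ok&(P[:,2]>.05)&(P[:,2]<.24)&(abs(P[:,0]-.515)<.04)&(abs(P[:,1]-.258)<.04)&(sat<30)
    Q=P[m]; print(n,'upright',len(Q),Q[:,:2].mean(0) if len(Q) else '', 'std',Q[:,:2].std(0) if len(Q) else '')
    # plate pca
    m=ok&(abs(P[:,2]-.008)<.006)&(c.max(1)<90)&(abs(P[:,0]-.57)<.15)&(abs(P[:,1]-.27)<.13)
    Q=P[m]
    if len(Q)>100:
        rct=cv2.minAreaRect(Q[:,:2].astype(np.float32)*1000); print(n,'plate',rct)
    for nm,m in dict(red=(c[:,0]>90)&(c[:,1]<30)&(c[:,2]<40),orange=(c[:,0]>120)&(c[:,1]<90)&(c[:,1]>30)&(c[:,2]<25),blue=(c[:,2]>c[:,0]+25),white=(c.min(1)>120)&(sat<40)).items():
        m=m&ok&(P[:,2]>.01)&(P[:,2]<.22)&(P[:,0]>.35)&(P[:,0]<.9)&(P[:,1]<.1)&(P[:,1]>-.5)
        Q=P[m]
        if len(Q)>10: print(n,nm,len(Q),'med',np.median(Q,0).round(3),'top',Q[Q[:,2]>Q[:,2].max()-.02].mean(0).round(3))
    # handles
    for nm,h0,hh in [('L',(.441,.0065),.2),('M',(.627,-.1155),.192),('S',(.621,-.257),.184)]:
        m=ok&(P[:,2]>.085)&(P[:,2]<hh-.012)&(np.hypot(P[:,0]-h0[0],P[:,1]-h0[1])<.022)&(sat<45)
        Q=P[m]
        if len(Q)>10:
            k=np.polyfit(Q[:,1],Q[:,0],1); a=Q[:,1]
            lo=a<(a.min()+a.max())/2
            print(n,nm,len(Q),Q[lo].mean(0).round(4),Q[~lo].mean(0).round(4),'yrange',a.min().round(4),a.max().round(4),'yaw',np.degrees(-np.arctan(k[0])).round(1))
```

```text
[[0.49, 0.1952, 0.008], [0.4663, 0.3085, 0.008], [0.6485, 0.3496, 0.008], [0.675, 0.2361, 0.008]]
[[0.6728, 0.2357, 0.008], [0.4919, 0.1912, 0.008], [0.465, 0.3081, 0.008], [0.6445, 0.35, 0.008]]
scene hook 85 [0.21813461 0.14555449] yaw 12.305434132081361 y@.55 0.26552853044970665 xmax [0.6104 0.28   0.2587]
scene upright 400 [0.51648694 0.26023026] std [0.00247507 0.00804559]
scene plate ((571.3214721679688, 270.5436706542969), (191.94259643554688, 118.19258117675781), 12.3960599899292)
scene red 16 med [ 0.631 -0.346  0.042] top [ 0.663 -0.342  0.18 ]
scene orange 18 med [ 0.737 -0.371  0.039] top [ 0.758 -0.355  0.09 ]
scene blue 273 med [ 0.494 -0.375  0.036] top [ 0.502 -0.368  0.054]
scene white 18 med [ 0.623 -0.154  0.063] top [ 0.622 -0.259  0.183]
scene L 44 [ 0.4427 -0.0051  0.1361] [0.4409 0.015  0.1364] yrange -0.0072 0.0168 yaw 4.3
scene S 32 [ 0.625  -0.2702  0.1346] [ 0.6193 -0.2513  0.1302] yrange -0.2732 -0.249 yaw 15.9
side hook 163 [0.22367642 0.1435068 ] yaw 12.608181602180435 y@.55 0.2665288344223964 xmax [0.6108 0.279  0.258 ]
side upright 259 [0.5100077  0.26
[... 318 characters left out ...]
 0.104] top [ 0.626 -0.17   0.187]
side L 78 [ 0.4415 -0.005   0.1446] [0.44   0.0146 0.1367] yrange -0.0076 0.0175 yaw 4.3
side M 73 [ 0.6279 -0.1292  0.1333] [ 0.6268 -0.1098  0.1343] yrange -0.1328 -0.1057 yaw 3.5
side S 45 [ 0.6235 -0.2712  0.1061] [ 0.6195 -0.2513  0.128 ] yrange -0.2742 -0.2474 yaw 11.2
wrist upright 0  std 
wrist plate ((533.4962768554688, 203.93606567382812), (31.36904525756836, 98.82118225097656), 82.39838409423828)
wrist white 706 med [ 0.547 -0.143  0.049] top [ 0.542 -0.174  0.079]
wrist L 689 [ 0.4422 -0.0049  0.1414] [0.44   0.0147 0.1427] yrange -0.0079 0.0171 yaw 6.3
wrist M 392 [ 0.6273 -0.1283  0.1211] [ 0.6256 -0.1084  0.1349] yrange -0.131 -0.1066 yaw 4.9
```

```bash
cat >> h.py <<'E'
ROOT=np.array([.5173,.2590]); HY=np.radians(12.4); HX=np.array([np.cos(HY),np.sin(HY)]); HN=np.array([-HX[1],HX[0]])
def hw(x,y,z): # hook frame -> world (z world)
    p=ROOT+HX*x+HN*y; return np.array([p[0],p[1],z])
def go(*targets):
    "targets: (pos world, yaw deg of dipper x)"
    s=arm.get_state(); R0=rot(s['orientation']); p0=s['position']
    print('t',round(s['time'],2),'pos',p0.round(4),'F',s['ft_force'].round(1),'w',round(s['grip_width'],4),'j7',round(s['joint_pos'][6],2),'hook xy',((p0[:2]-ROOT)@np.c_[HX,HN]).round(4))
    for p,yaw in targets:
        c,n=np.cos(np.radians(yaw)),np.sin(np.radians(yaw))
        Rt=np.array([[-n,c,0],[c,n,0],[0,0,-1]]) # cols x_t=(-s,c),y_t=(c,s),z=-Z
        sh=R0.T@(np.asarray(p)-p0)*100; rv=R.from_matrix(R0.T@Rt).as_rotvec()
        print(np.r_[sh.round(2),rv.round(3)].tolist())
E
python3 -c "
from h import *
go(((.4455,.0053,.30),4.5))"
```

```text
t 0.15 pos [ 0.6495 -0.      0.2305] F [0.1 0.1 0.2] w 0.0853 j7 -0.21 hook xy [ 0.0735 -0.2814]
[-20.41, -0.54, -6.92, -0.001, 0.001, -1.649]
```

```bash
python3 -m jog '[[-5,-0.1,-6.9,0,0,-0.12],[-12,-0.3,-6.9,0,0,-0.4],[-20.4,-0.54,-6.9,0,0,-1.65],[-20.4,-0.54,-6.9,0,0,-1.65],[-20.4,-0.54,-6.9,0,0,-1.65],[-20.4,-0.54,-6.9,0,0,-1.65],[-20.4,-0.54,-6.9,0,0,-1.65],[-20.4,-0.54,-6.9,0,0,-1.65],[-20.4,-0.54,-6.9,0,0,-1.65],[-20.4,-0.54,-6.9,0,0,-1.65]]' 1
python3 -c "
from h import *
go(((.4455,.0053,.30),4.5))"
```

```text
time: 0.98
position: [0.4452, 0.0052, 0.2999]
orientation: [-0.0, 0.811, 0.586, -0.001]
ft_force: [0.1, -0.2, 0.0]
grip_width: 0.0856
t 0.98 pos [0.4452 0.0052 0.2999] F [ 0.1 -0.2  0. ] w 0.0856 j7 1.15 hook xy [-0.1249 -0.2324]
[0.02, 0.02, -0.01, -0.001, 0.001, -0.398]
```

```bash
python3 -m jog '[[0,0,0,0,0,-0.398],[0,0,0,0,0,-0.398],[0,0,0,0,0,-0.398],[0,0,0,0,0,-0.398],[0,0,0,0,0,-0.398]]'
python3 - <<'E'
from h import *
f=vision.grab_frame('wrist'); save('c_wrist',f)
f=vision.grab_frame('scene'); crop('c_scene',f,220,140,440,340,3.6)
vv,uu=np.mgrid[0:400,0:640]; uv=np.c_[uu.ravel(),vv.ravel()]
P=cloud(f,uv); c=f['pixels'].reshape(-1,3).astype(int);sat=c.max(1)-c.min(1)
for nm,h0,hh in [('M',(.627,-.119),.192),('S',(.621,-.261),.184)]:
    m=(P[:,2]>.085)&(P[:,2]<hh-.012)&(np.hypot(P[:,0]-h0[0],P[:,1]-h0[1])<.022)&(sat<45)
    Q=P[m]; a=Q[:,1]; lo=a<(a.min()+a.max())/2;k=np.polyfit(Q[:,1],Q[:,0],1)
    print(nm,len(Q),Q[lo].mean(0).round(4),Q[~lo].mean(0).round(4),a.min(),a.max(),np.degrees(-np.arctan(k[0])))
go(((.4455,.0053,.161),4.5))
E
```

```text
time: 1.4
position: [0.445, 0.0052, 0.2997]
orientation: [-0.0, 0.678, 0.735, -0.001]
ft_force: [-0.5, 0.7, -0.2]
grip_width: 0.0857
M 37 [ 0.6279 -0.1297  0.1336] [ 0.6275 -0.1099  0.1394] -0.13157422327708657 -0.1080635234663272 0.7202593749104736
S 33 [ 0.625  -0.2702  0.1346] [ 0.6197 -0.2505  0.1284] -0.2732756905715905 -0.24887337646038876 14.570369460154117
t 1.5 pos [0.4451 0.0052 0.2998] F [ 0.2 -0.6  0.5] w 0.0856 j7 1.54 hook xy [-0.1251 -0.2324]
[0.01, 0.07, 13.88, -0.002, 0.0, -0.002]
```

View pics/c_wrist.png

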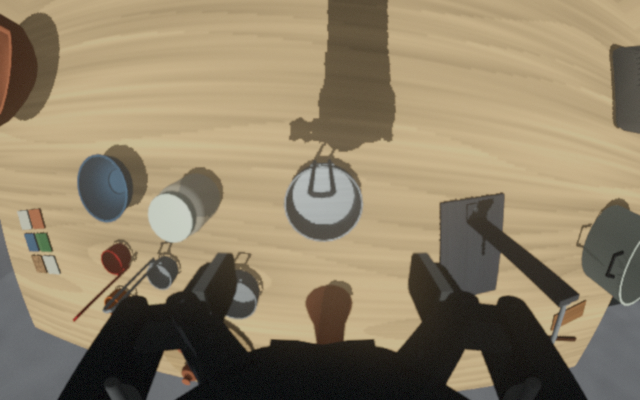

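View pics/c_scene.png

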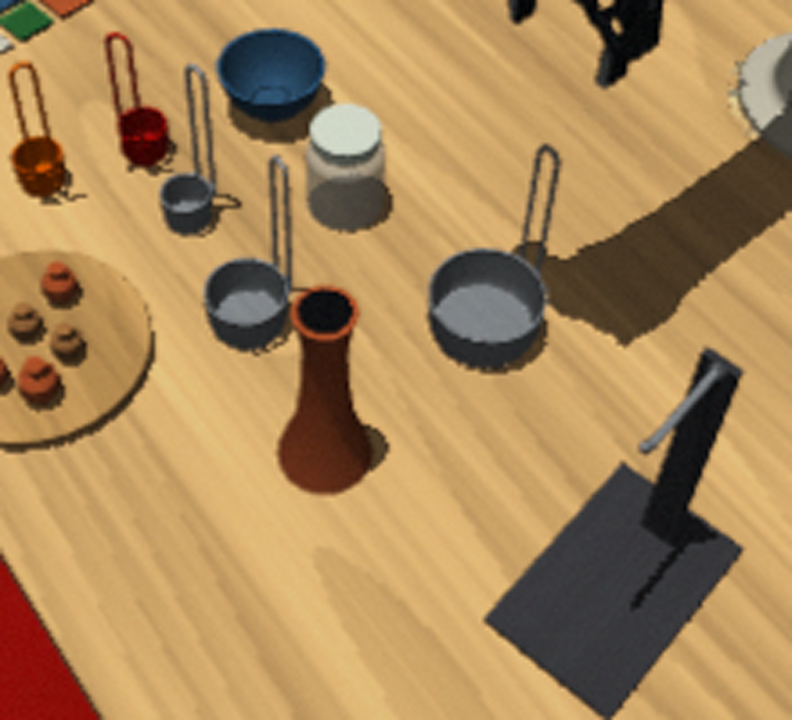

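The wrist view shows the large handle (about 322,170) centred between the fingers at 215 and 430. The scene view shows all the dippers unobstructed, so I'll descend and grip.

```bash
python3 -m jog '[[0,0.05,4,0,0,0],[0,0.05,8,0,0,0],[0,0.05,12,0,0,0],[0,0.05,13.9,0,0,0],[0,0.05,13.9,0,0,0]]' 1
python3 -m jog '[[0,0,0,0,0,0],[0,0,0,0,0,0],[0,0,0,0,0,0],[0,0,0,0,0,0],[0,0,0,0,0,0],[0,0,0,0,0,0]]' 0.1 80
python3 - <<'E'
from h import *
f=vision.grab_frame('wrist'); save('d_wrist',f)
f=vision.grab_frame('side'); crop('d_side',f,260,130,460,300,4)
go(((.4455,.0053,.245),4.5))
E
```

```text
time: 1.92
position: [0.4415, 0.0051, 0.1567]
orientation: [-0.004, 0.68, 0.733, -0.003]
ft_force: [-0.7, 0.6, -0.1]
grip_width: 0.0856
time: 2.42
position: [0.4426, 0.0047, 0.1581]
orientation: [-0.003, 0.68, 0.733, -0.003]
ft_force: [-2.1, -0.8, 7.7]
grip_width: 0.022
t 2.52 pos [0.4426 0.0047 0.1581] F [-1.3 -1.4  6.2] w 0.0224 j7 1.39 hook xy [-0.1276 -0.2324]
[0.04, 0.23, -8.69, -0.008, -0.0, -0.003]
```

View pics/d_wrist.png

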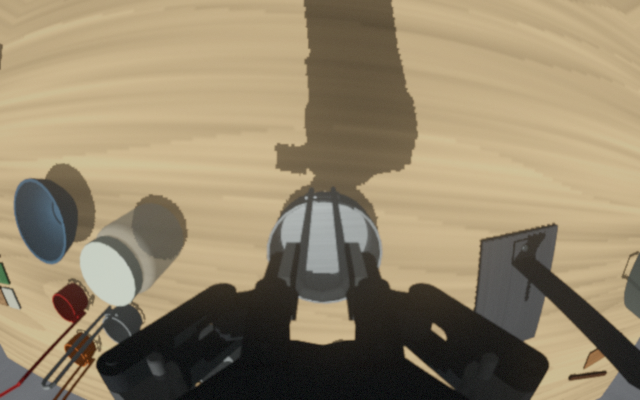

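View pics/d_side.png

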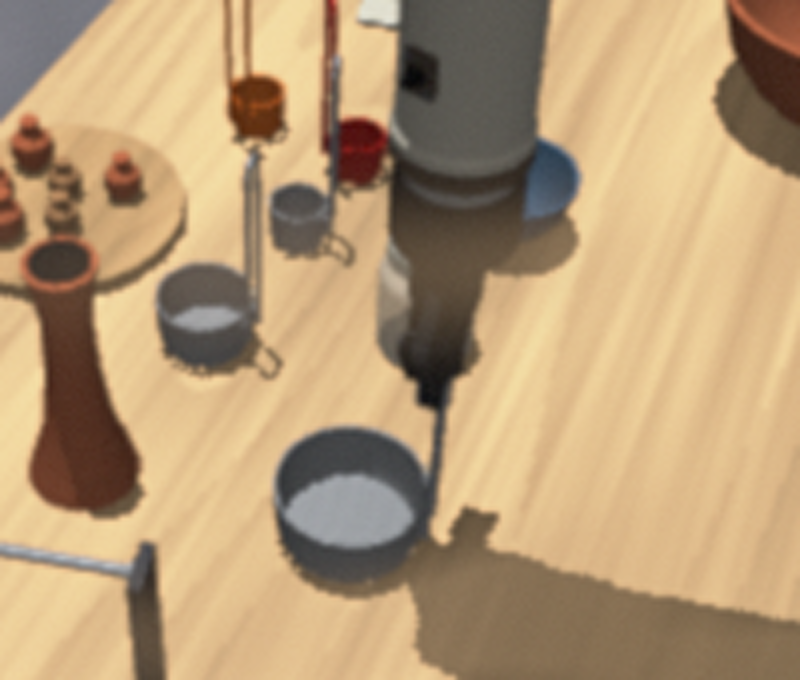

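```bash
python3 -m jog '[[0,0,-3,0,0,0],[0,0,-7,0,0,0],[0,0,-9.2,0,0,0],[0,0,-9.2,0,0,0]]'
python3 - <<'E'
from h import *
f=vision.grab_frame('side'); crop('e_side',f,260,130,460,300,4)
go(((.55,.13,.25),12.4),(hw(.125,-.12,.24),12.4),(hw(.125,-.0,.235),12.4))
E
```

```text
time: 2.85
position: [0.4469, 0.005, 0.2554]
orientation: [0.001, 0.68, 0.733, -0.0]
ft_force: [1.8, 0.6, -2.7]
grip_width: 0.0223
t 2.9 pos [0.4454 0.0046 0.253 ] F [ 0.3  0.2 -2.9] w 0.0224 j7 1.5 hook xy [-0.1249 -0.233 ]
[11.72, 11.37, 0.26, -0.002, 0.002, -0.142]
[14.72, 23.14, 1.23, -0.002, 0.002, -0.142]
[26.6, 21.45, 1.71, -0.002, 0.002, -0.142]
```

View pics/e_side.png

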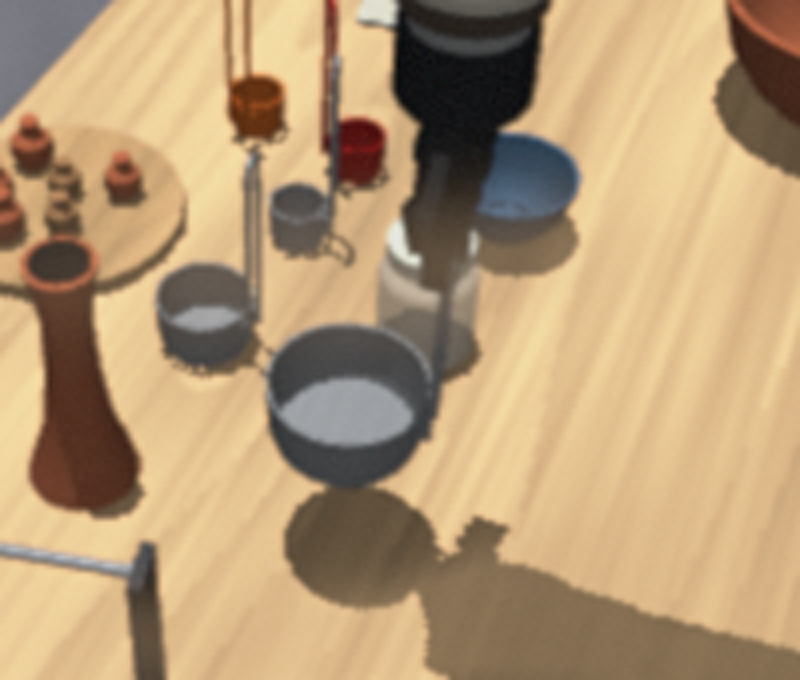

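The large dipper is held and clear of the table: its cup is at about (350,405) with the shadow detached below.

```bash
python3 -m jog '[[3,3,0.2,0,0,-0.04],[6,6,0.2,0,0,-0.08],[9,9,0.2,0,0,-0.12],[11.7,11.4,0.2,0,0,-0.142],[12.7,15,0.5,0,0,-0.142],[13.7,19,0.8,0,0,-0.142],[14.7,23.1,1.2,0,0,-0.142],[18,22.7,1.3,0,0,-0.142],[22,22.1,1.5,0,0,-0.142],[24.5,21.8,1.7,0,0,-0.142]]'
python3 - <<'E'
from h import *
go((hw(.125,-.0,.235),12.4),)
E
```

```text
time: 3.73
position: [0.642, 0.2694, 0.2317]
orientation: [-0.003, 0.626, 0.78, -0.002]
ft_force: [-0.8, 2.4, -1.8]
grip_width: 0.0227
t 3.73 pos [0.642  0.2694 0.2317] F [-0.8  2.4 -1.8] w 0.0227 j7 1.08 hook xy [ 0.124  -0.0167]
[1.67, 0.1, -0.33, -0.007, -0.002, 0.002]
```

```bash
python3 -m jog '[[1.2,0.1,-0.3,-0.007,-0.002,0],[1.67,0.1,-0.3,-0.007,-0.002,0],[1.67,0.1,-0.3,-0.007,-0.002,0],[1.67,0.1,-0.3,-0.007,-0.002,0]]'
python3 - <<'E'
from h import *
for n in ['scene','side','wrist']:
    f=vision.grab_frame(n); 
    if n=='scene': crop('f_scene',f,340,160,500,320,3.7)
    if n=='side': crop('f_side',f,160,170,360,350,3.3)
    if n=='wrist': save('f_wrist',f)
    vv,uu=np.mgrid[0:400,0:640]; uv=np.c_[uu.ravel(),vv.ravel()]
    P=cloud(f,uv,n=='wrist'); c=f['pixels'].reshape(-1,3).astype(int)
    H=np.c_[(P[:,:2]-ROOT)@np.c_[HX,HN],P[:,2]]
    ok=f['depth'].ravel()>0
    m=ok&(abs(H[:,0]-.125)<.015)&(abs(H[:,1])<.02)&(H[:,2]>.13)&(H[:,2]<.2)
    Q=H[m]
    if len(Q): lo=Q[:,1]<Q[:,1].mean(); print(n,'handle',len(Q),Q[lo].mean(0).round(4),Q[~lo].mean(0).round(4),Q[:,1].min(),Q[:,1].max())
    m=ok&(H[:,0]>.01)&(H[:,0]<.1)&(abs(H[:,1])<.02)&(H[:,2]>.235)&(H[:,2]<.275)
    Q=H[m]; 
    if len(Q): print(n,'hook',len(Q),Q.mean(0).round(4),Q[Q[:,0]>.08].mean(0).round(4))
go((hw(.1,-.0,.235),12.4),)
E
```

```text
time: 4.07
position: [0.6401, 0.2834, 0.2342]
orientation: [0.001, 0.626, 0.78, -0.001]
ft_force: [0.4, -0.1, -1.6]
grip_width: 0.0224
scene handle 59 [ 0.1252 -0.0137  0.1638] [0.1244 0.0062 0.1667] -0.01632248004132643 0.0082059830481564
scene hook 1 [0.0127 0.0022 0.2481] [nan nan nan]
side handle 89 [ 0.1237 -0.0136  0.1662] [0.1232 0.0062 0.1653] -0.016216456958165922 0.008515261518366346
side hook 160 [0.0539 0.0003 0.2484] [0.0877 0.0003 0.2527]
wrist handle 287 [ 0.1212 -0.0136  0.1699] [0.1202 0.0062 0.1902] -0.01663424704145389 0.008508639894932439
wrist hook 3167 [0.0529 0.0004 0.249 ] [0.0864 0.0004 0.2546]
t 4.22 pos [0.6408 0.2826 0.2348] F [ 0.4 -0.8 -2. ] w 0.0226 j7 1.06 hook xy [ 0.1257 -0.0035]
[0.35, -2.57, -0.03, 0.001, 0.002, -0.002]<stdin>:16: RuntimeWarning: Mean of empty slice.
  ret = um.true_divide(
```

View pics/f_scene.png

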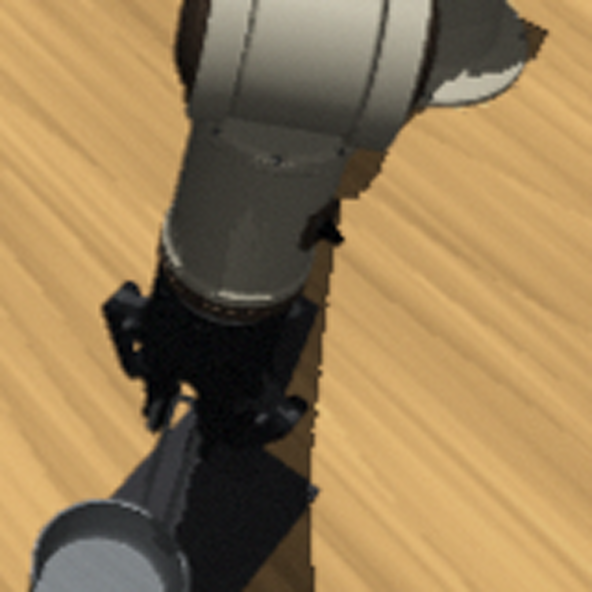

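View pics/f_side.png

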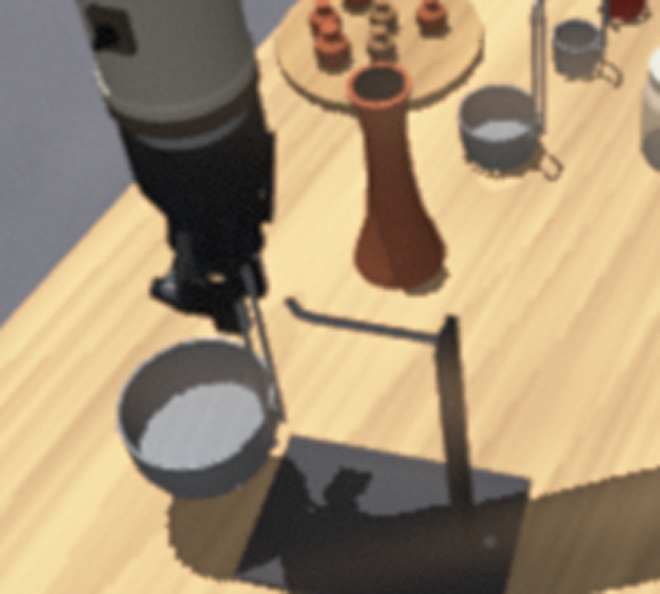

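View pics/f_wrist.png

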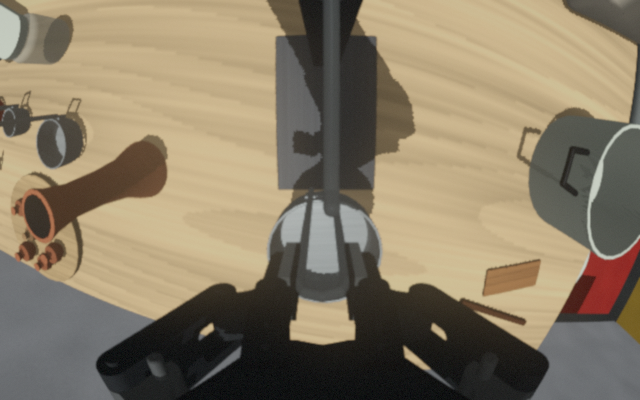

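The wrist view shows the hook end at (333,210) and the wires at 308 and 338, so the hook sits about 4 mm to tool +x. I'll correct that and slide on.

```bash
python3 -m jog '[[0.4,0,0,0,0,0],[0.4,-1.5,0,0,0,0],[0.4,-3.5,0,0,0,0],[0.4,-5.5,0,0,0,0],[0.4,-7.5,0,0,0,0],[0.4,-9.5,0,0,0,0],[0.4,-10,0,0,0,0],[0.4,-10,0,0,0,0]]'
python3 - <<'E'
from h import *
for n in ['side','wrist']:
    f=vision.grab_frame(n); 
    if n=='side': crop('g_side',f,160,170,360,350,3.3)
    if n=='wrist': save('g_wrist',f)
go((hw(.017,-.0,.2115),12.4),)
E
```

```text
time: 4.88
position: [0.5417, 0.2644, 0.2354]
orientation: [0.002, 0.627, 0.779, -0.001]
ft_force: [0.3, 0.9, -1.5]
grip_width: 0.022
t 4.98 pos [0.5437 0.2647 0.2353] F [ 0.1 -0.1 -2.2] w 0.0223 j7 1.02 hook xy [ 0.027  -0.0001]
[0.02, -1.01, 2.38, 0.002, 0.003, -0.003]
```

View pics/g_side.png

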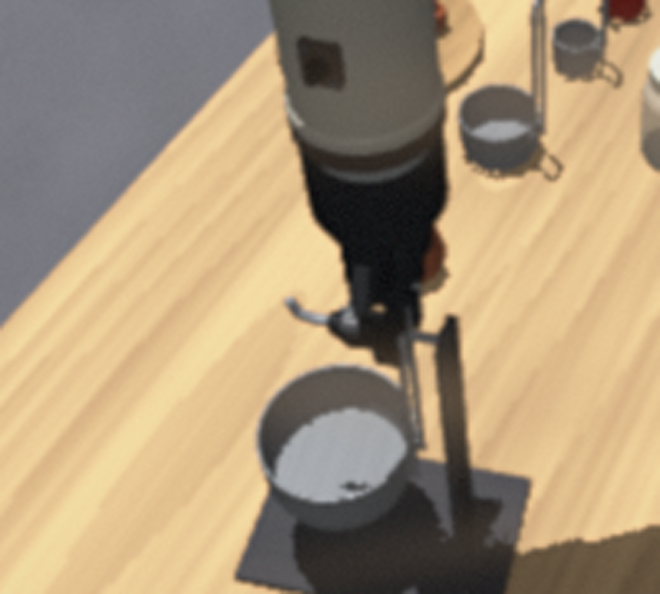

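View pics/g_wrist.png

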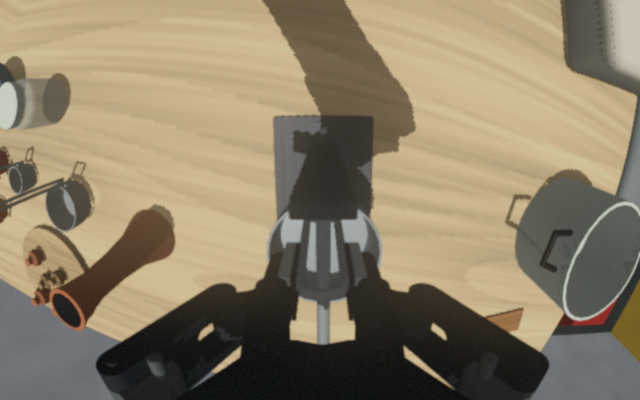

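The handle is threaded: the hook passes between the wires and its end shows at (290,300) in the side crop. Next I go closer to the upright and lower.

```bash
python3 -m jog '[[0,-0.6,0.3,0,0,0],[0,-1.1,0.8,0,0,0],[0,-1.1,1.4,0,0,0],[0,-1.1,1.9,0,0,0],[0,-1.1,2.2,0,0,0],[0,-1.1,2.3,0,0,0],[0,-1.1,2.3,0,0,0]]'
python3 - <<'E'
from h import *
go((hw(.016,-.0,.2115),12.4),)
E
```

```text
time: 5.57
position: [0.5331, 0.2625, 0.2121]
orientation: [0.002, 0.628, 0.778, 0.0]
ft_force: [-0.6, 0.7, -0.9]
grip_width: 0.0227
t 5.57 pos [0.5331 0.2625 0.2121] F [-0.6  0.7 -0.9] w 0.0227 j7 1.0 hook xy [0.0162 0.    ]
[-0.0, -0.02, 0.06, 0.002, 0.002, -0.003]
```

```bash
python3 -m jog '[[0,0,0.1,0,0,0],[0,0,0.1,0,0,0],[0,0,0.1,0,0,0],[0,0,0.1,0,0,0],[0,0,0.1,0,0,0],[0,0,0.1,0,0,0]]' 0.5
python3 - <<'E'
from h import *
for n in ['side','wrist']:
    f=vision.grab_frame(n); 
    if n=='side': crop('i_side',f,160,170,360,350,3.3)
    if n=='wrist': save('i_wrist',f)
go((hw(.016,-.0,.2115),12.4),)
E
```

```text
time: 6.07
position: [0.5332, 0.2625, 0.2113]
orientation: [0.002, 0.628, 0.778, 0.0]
ft_force: [-0.4, -0.0, 0.0]
grip_width: 0.0426
t 6.17 pos [0.5331 0.2625 0.2112] F [ 0.9  0.  -0.3] w 0.0429 j7 1.0 hook xy [ 0.0162 -0.    ]
[0.0, -0.02, -0.03, 0.002, 0.002, -0.003]
```

View pics/i_side.png

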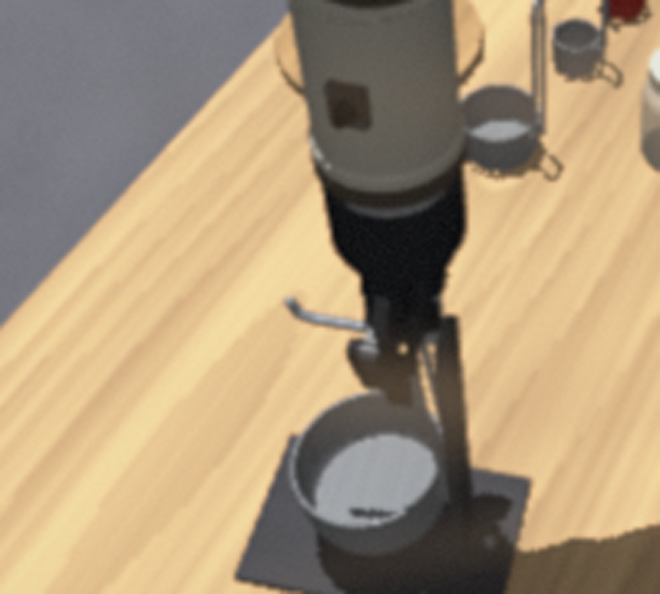

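View pics/i_wrist.png

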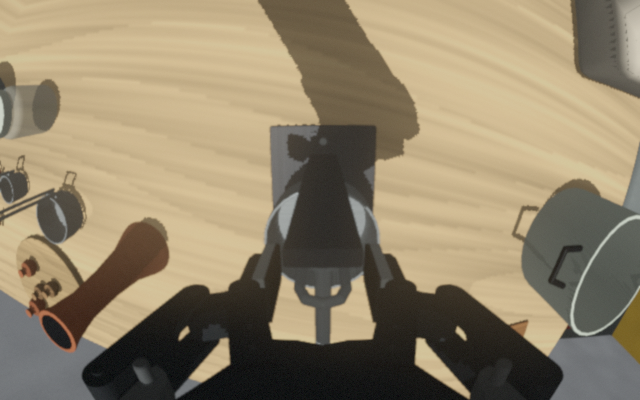

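The large dipper hangs, threaded and leaning on the upright, with the loop top at about (322,295) in the wrist view. I'll back off, narrow the fingers to straddle the hook, and push.

```bash
python3 -m jog '[[0,1.5,0,0,0,0],[0,3,-0.4,0,0,0],[0,4.0,-0.8,0,0,0],[0,4.0,-1,0,0,0]]' 0.5
python3 -m jog '[[0,0,0,0,0,0],[0,0,0,0,0,0],[0,0,0,0,0,0],[0,0,0,0,0,0]]' 0.165 20
python3 - <<'E'
from h import *
for n in ['wrist']:
    f=vision.grab_frame(n); save('j_wrist',f)
go((hw(.016,-.0,.2215),12.4),)
E
```

```text
time: 6.5
position: [0.5742, 0.271, 0.2216]
orientation: [0.002, 0.628, 0.778, 0.001]
ft_force: [0.7, -0.4, 0.2]
grip_width: 0.0427
time: 6.83
position: [0.5735, 0.2708, 0.2214]
orientation: [0.002, 0.628, 0.778, 0.001]
ft_force: [0.6, 0.8, -0.1]
grip_width: 0.0141
t 6.88 pos [0.5736 0.2709 0.2215] F [-0.6  0.7 -0.7] w 0.0138 j7 1.02 hook xy [ 0.0576 -0.0005]
[0.03, -4.16, -0.02, 0.004, 0.002, -0.004]
```

View pics/j_wrist.png

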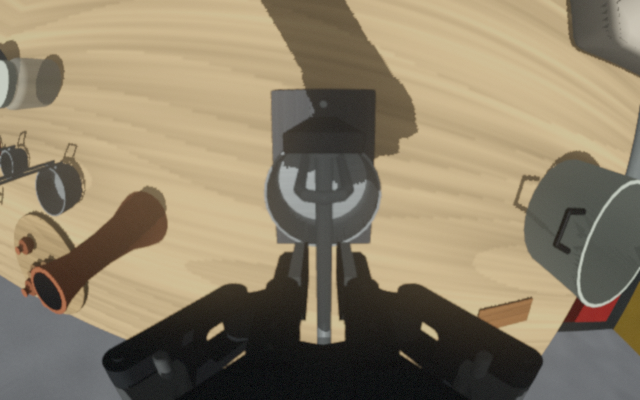

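The fingers straddle the hook at col 323, with the loop at (322,195) behind. Push.

```bash
python3 -m jog '[[0,-1.5,0,0,0,0],[0,-2.5,0,0,0,0],[0,-3,0,0,0,0],[0,-3.4,0,0,0,0],[0,-3.8,0,0,0,0],[0,-4.0,0,0,0,0],[0,-4.2,0,0,0,0],[0,-4.2,0,0,0,0]]'
python3 - <<'E'
from h import *
go((hw(.016,-.0,.2215),12.4),)
f=vision.grab_frame('side'); crop('k_side',f,160,170,360,350,3.3)
E
```

```text
time: 7.55
position: [0.5324, 0.262, 0.2214]
orientation: [0.002, 0.628, 0.778, 0.001]
ft_force: [0.0, 0.3, 1.1]
grip_width: 0.0142
t 7.55 pos [0.5324 0.262  0.2214] F [0.  0.3 1.1] w 0.0142 j7 1.0 hook xy [ 0.0154 -0.0003]
[0.03, 0.06, -0.01, 0.004, 0.002, -0.004]
```

View pics/k_side.png

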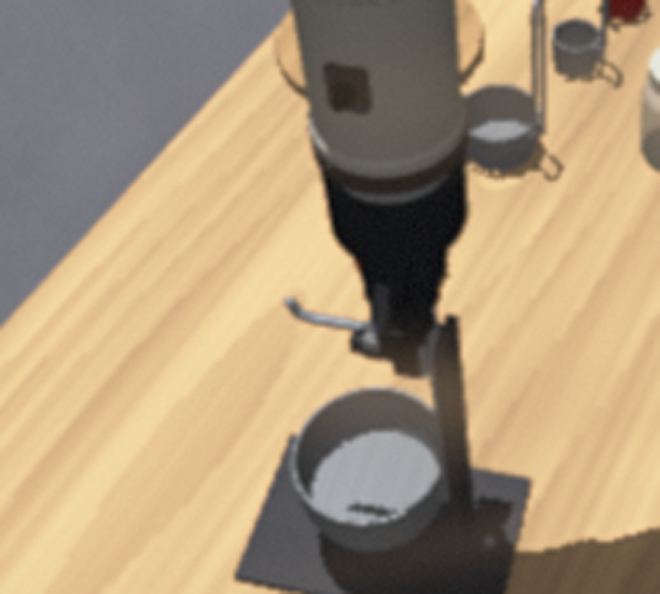

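```bash
python3 -m jog '[[0,-0.15,0,0,0,0],[0,-0.3,0,0,0,0],[0,-0.4,0,0,0,0],[0,-0.4,0,0,0,0]]'
python3 - <<'E'
from h import *
go((hw(.016,-.0,.2215),12.4),)
E
```

```text
time: 7.93
position: [0.5321, 0.2617, 0.2217]
orientation: [0.003, 0.629, 0.778, 0.004]
ft_force: [9.9, 4.5, -5.9]
grip_width: 0.0142
t 7.93 pos [0.5321 0.2617 0.2217] F [ 9.9  4.5 -5.9] w 0.0142 j7 1.0 hook xy [ 0.015  -0.0005]
[0.05, 0.1, 0.02, 0.01, 0.0, -0.005]
```

```bash
python3 -m jog '[[0,1.5,0,0,0,0],[0,4,-0.5,0,0,0],[0,6.0,-3,0,0,0],[0,6.0,-6,0,0,0],[0,6.0,-6,0,0,0]]'
python3 - <<'E'
from h import *
go((hw(.016,-.0,.2215),12.4),)
f=vision.grab_frame('side'); crop('l_side',f,160,170,360,350,3.3)
f=vision.grab_frame('wrist'); save('l_wrist',f)
vv,uu=np.mgrid[0:400,0:640]; uv=np.c_[uu.ravel(),vv.ravel()]
P=cloud(f,uv,True); H=np.c_[(P[:,:2]-ROOT)@np.c_[HX,HN],P[:,2]]
m=(H[:,0]>0)&(H[:,0]<.05)&(abs(H[:,1])<.02)&(abs(H[:,1])>.006)&(H[:,2]>.16)&(H[:,2]<.26)
Q=H[m]
for z in np.arange(.16,.26,.02):
    q=Q[(Q[:,2]>=z)&(Q[:,2]<z+.02)]; 
    if len(q): print(z.round(2),len(q),q.mean(0).round(4))
m=(H[:,2]>.09)&(H[:,2]<.112)&(H[:,0]>.005)&(H[:,0]<.14)&(abs(H[:,1])<.07); q=H[m]; print('rim',q.min(0).round(3),q.max(0).round(3))
E
```

```text
time: 8.35
position: [0.5932, 0.2761, 0.2878]
orientation: [0.005, 0.629, 0.777, 0.008]
ft_force: [0.2, 1.5, 0.7]
grip_width: 0.0139
t 8.35 pos [0.5932 0.2761 0.2878] F [0.2 1.5 0.7] w 0.0139 j7 1.05 hook xy [0.0778 0.0004]
[-0.1, -6.29, 6.52, 0.018, -0.003, -0.006]
0.18 2 [ 4.000e-04 -1.000e-04  1.951e-01]
0.2 4 [0.0004 0.0052 0.2044]
0.24 165 [0.0031 0.0011 0.2478]
rim [ 0.009 -0.052  0.09 ] [0.11  0.052 0.105]
```

View pics/l_side.png

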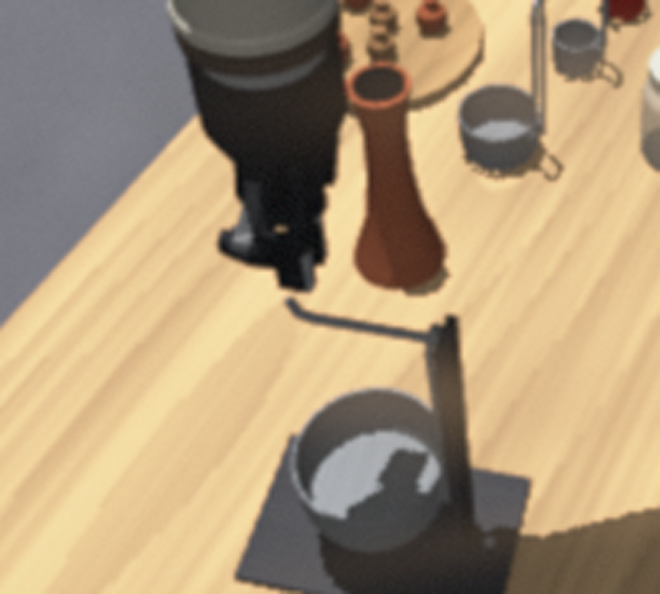

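View pics/l_wrist.png

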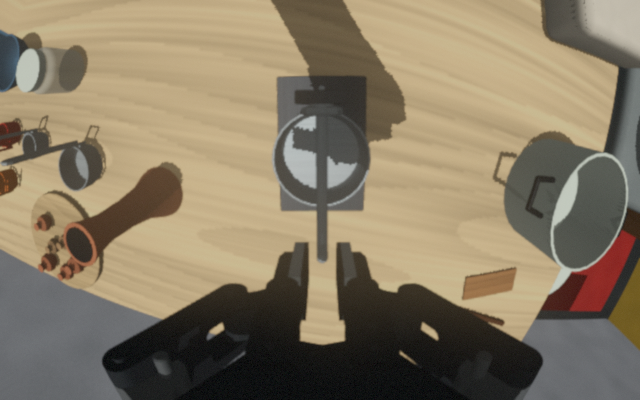

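The large dipper hangs plumb against the upright and stays there: loop at x≈3 mm, rim at z≈0.104, rim spanning 9–110 mm. Now the middle one.

Run:
```python
from h import *
go(((.6317,-.1193,.30),2.5))
```

```text
t 8.45 pos [0.5906 0.2749 0.2835] F [-1.2 -0.5  0.7] w 0.014 j7 1.05 hook xy [ 0.075  -0.0002]
[-39.4, -4.22, -1.72, 0.012, -0.001, 0.168]
```

```bash
python3 -m jog '[[0,0,-1.7,0.01,0,0.0],[-4,-0.4,-1.7,0.012,0,0.05],[-8,-0.8,-1.7,0.012,0,0.1],[-12,-1.2,-1.7,0.012,0,0.168],[-16,-1.7,-1.7,0.012,0,0.168],[-20,-2.1,-1.7,0.012,0,0.168],[-24,-2.6,-1.7,0.012,0,0.168],[-28,-3,-1.7,0.012,0,0.168],[-32,-3.4,-1.7,0.012,0,0.168],[-36,-3.9,-1.7,0.012,0,0.168]]' 0.7
python3 - <<'E'
from h import *
go(((.6317,-.1193,.29),2.5))
E
```

```text
time: 9.28
position: [0.6265, -0.0873, 0.2985]
orientation: [-0.001, 0.692, 0.722, -0.0]
ft_force: [0.6, 0.0, 0.3]
grip_width: 0.06
t 9.28 pos [ 0.6265 -0.0873  0.2985] F [0.6 0.  0.3] w 0.06 j7 1.51 hook xy [ 0.0323 -0.3616]
[-3.22, 0.38, 0.84, -0.003, -0.002, -0.0]
```

```bash
python3 -m jog '[[-2,0.3,0.5,0,0,0],[-3.2,0.4,0.8,0,0,0],[-3.2,0.4,0.8,0,0,0],[-3.2,0.4,0.8,0,0,0]]'
python3 - <<'E'
from h import *
f=vision.grab_frame('wrist'); save('m_wrist',f)
vv,uu=np.mgrid[0:400,0:640]; uv=np.c_[uu.ravel(),vv.ravel()]
P=cloud(f,uv,True)
m=(P[:,2]>.09)&(P[:,2]<.18)&(np.hypot(P[:,0]-.628,P[:,1]+.119)<.022)
Q=P[m]; lo=Q[:,1]<Q[:,1].mean(); print(len(Q),Q[lo].mean(0).round(4),Q[~lo].mean(0).round(4))
go(((.632,-.1193,.15),2.5))
E
```

```text
time: 9.62
position: [0.6311, -0.1176, 0.2893]
orientation: [-0.003, 0.691, 0.722, -0.0]
ft_force: [0.2, 0.4, -0.6]
grip_width: 0.0597
218 [ 0.6243 -0.1299  0.1402] [ 0.6235 -0.1108  0.1415]
t 9.67 pos [ 0.6315 -0.116   0.29  ] F [0.6 1.3 0.3] w 0.0602 j7 1.56 hook xy [ 0.031  -0.3907]
[-0.39, 0.08, 14.0, -0.003, -0.004, 0.003]
```

View pics/m_wrist.png

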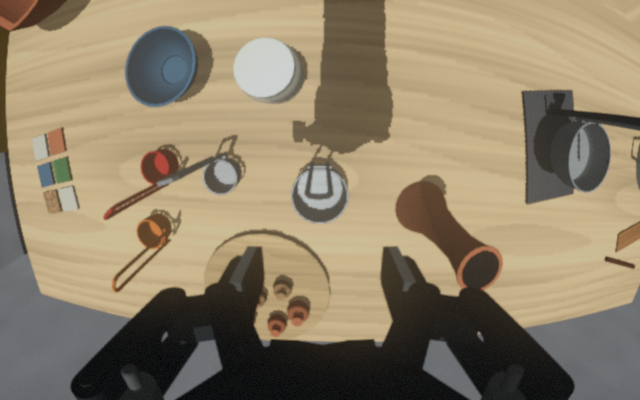

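The middle handle (about 320,175) sits centred between the pads, and the vase lip at (480,268) is clear. Descend and grip.

```bash
python3 -m jog '[[-0.35,0.1,4,0,0,0],[-0.35,0.15,8,0,0,0],[-0.35,0.2,12,0,0,0],[-0.35,0.2,14,0,0,0],[-0.35,0.2,14,0,0,0],[-0.35,0.2,14,0,0,0],[-0.35,0.2,14,0,0,0]]'
python3 -m jog '[[0,0,0,0,0,0],[0,0,0,0,0,0],[0,0,0,0,0,0],[0,0,0,0,0,0],[0,0,0,0,0,0],[0,0,0,0,0,0]]' 0.1 80
python3 -m jog '[[0,0,-3,0,0,0],[0,0,-3,0,0,0]]'
python3 - <<'E'
from h import *
f=vision.grab_frame('wrist'); save('n_wrist',f)
f=vision.grab_frame('side'); crop('n_side',f,220,100,420,270,4)
s=arm.get_state()['position']
go(((s[0],s[1],.39),2.5),(hw(.135,-.02,.39),12.4))
E
```

```text
time: 10.25
position: [0.6349, -0.1166, 0.1523]
orientation: [-0.002, 0.69, 0.724, 0.001]
ft_force: [0.0, 0.4, 0.1]
grip_width: 0.06
time: 10.75
position: [0.6349, -0.1169, 0.1526]
orientation: [-0.001, 0.69, 0.724, 0.001]
ft_force: [-0.2, 1.1, 0.2]
grip_width: 0.0082
time: 10.92
position: [0.6374, -0.1171, 0.1867]
orientation: [0.001, 0.69, 0.724, 0.003]
ft_force: [2.0, 0.2, 1.9]
grip_width: 0.0085
t 11.02 pos [ 0.6361 -0.1171  0.184 ] F [ 0.7 -0.5 -0. ] w 0.0087 j7 1.52 hook xy [ 0.0352 -0.3929]
[0.06, 0.07, -20.6, 0.003, -0.003, 0.005]
[38.49, 3.67, -20.47, 0.003, -0.003, -0.168]
```

View pics/n_wrist.png

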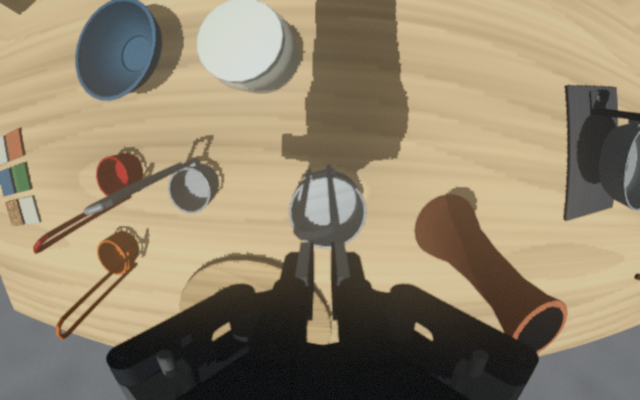

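View pics/n_side.png

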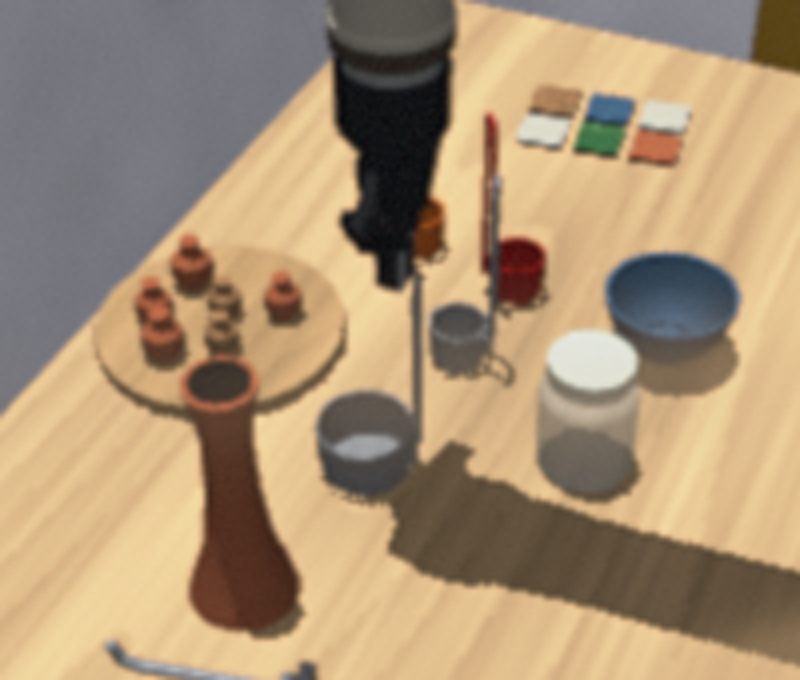

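The grip missed: the fingers closed on nothing (8.5 mm) ahead of the handle, because the tool stood about 7 mm too far forward. The dipper still stands. I'll raise, reopen and re-measure.

```bash
python3 -m jog '[[0,0,-4,0,0,0],[0,0,-8,0,0,0],[0,0,-10.5,0,0,0],[0,-0.3,-10.5,0,0,0],[0,-0.3,-10.5,0,0,0]]' 0.7
python3 - <<'E'
from h import *
def circ(Q):
    A=np.c_[2*Q[:,:2],np.ones(len(Q))]; s=np.linalg.lstsq(A,(Q[:,:2]**2).sum(1),rcond=None)[0]
    return s[:2],np.sqrt(s[2]+s[0]**2+s[1]**2)
vv,uu=np.mgrid[0:400,0:640]; uv=np.c_[uu.ravel(),vv.ravel()]
for n in ['wrist','side','scene']:
    f=vision.grab_frame(n); 
    if n=='wrist': save('o_wrist',f)
    P=cloud(f,uv,n=='wrist')
    m=(P[:,2]>.09)&(P[:,2]<.18)&(np.hypot(P[:,0]-.628,P[:,1]+.119)<.03)
    Q=P[m]
    if len(Q)>5: lo=Q[:,1]<Q[:,1].mean(); print(n,len(Q),Q[lo].mean(0).round(4),Q[~lo].mean(0).round(4))
    Q=P[(abs(P[:,2]-.046)<.004)&(np.hypot(P[:,0]-.667,P[:,1]+.118)<.06)]
    if len(Q)>8:
        c,r=circ(Q); 
        for _ in range(5):
            k=abs(np.hypot(*(Q[:,:2]-c).T)-.037)<.004
            if k.sum()>6: c,r=circ(Q[k])
        print('  cup',len(Q),c.round(4),r.round(4))
go(((.6277,-.1200,.15),2.5))
E
```

```text
time: 11.43
position: [0.6331, -0.1177, 0.2901]
orientation: [0.001, 0.69, 0.724, 0.003]
ft_force: [-0.6, 0.1, -0.8]
grip_width: 0.0599
wrist 205 [ 0.6232 -0.1301  0.1416] [ 0.618  -0.1116  0.1428]
  cup 358 [ 0.6613 -0.1104] 0.0363
side 72 [ 0.6252 -0.1303  0.1354] [ 0.6212 -0.111   0.1354]
  cup 91 [ 0.6633 -0.1104] 0.0366
scene 69 [ 0.6276 -0.1303  0.1341] [ 0.6222 -0.1112  0.1311]
  cup 79 [ 0.664  -0.1109] 0.0365
t 11.58 pos [ 0.6315 -0.1178  0.2868] F [-0.1  0.7 -0.4] w 0.0597 j7 1.56 hook xy [ 0.0306 -0.3925]
[-0.25, -0.39, 13.68, -0.0, -0.004, 0.005]
```

View pics/o_wrist.png

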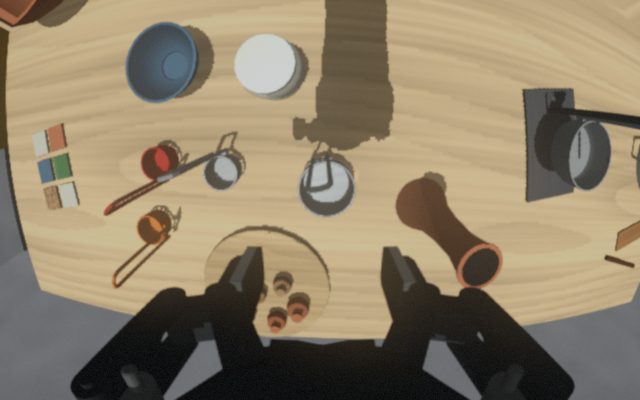

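The dipper turned to a yaw of about 14.5° and its handle now sits at (0.624,-0.1207). I'll align to that.

Run:
```python
from h import *
go(((.625,-.1205,.15),14.5))
```

```text
t 11.58 pos [ 0.6315 -0.1178  0.2868] F [-0.1  0.7 -0.4] w 0.0597 j7 1.56 hook xy [ 0.0306 -0.3925]
[-0.29, -0.66, 13.68, 0.0, -0.004, -0.205]
```

```bash
python3 -m jog '[[-0.29,-0.66,0,0,0,-0.1],[-0.29,-0.66,0,0,0,-0.205],[-0.29,-0.66,4,0,0,-0.205],[-0.29,-0.66,8,0,0,-0.205],[-0.29,-0.66,11.5,0,0,-0.205],[-0.29,-0.66,13.7,0,0,-0.205],[-0.29,-0.66,13.7,0,0,-0.205],[-0.29,-0.66,13.7,0,0,-0.205]]'
python3 - <<'E'
from h import *
go(((.625,-.1205,.15),14.5))
f=vision.grab_frame('wrist'); save('p_wrist',f)
E
```

```text
time: 12.25
position: [0.6232, -0.1202, 0.1472]
orientation: [-0.004, 0.612, 0.791, 0.0]
ft_force: [0.1, -0.7, 0.6]
grip_width: 0.0595
t 12.25 pos [ 0.6232 -0.1202  0.1472] F [ 0.1 -0.7  0.6] w 0.0595 j7 1.69 hook xy [ 0.022  -0.3931]
[-0.08, 0.17, -0.28, -0.004, -0.007, 0.001]
```

View pics/p_wrist.png

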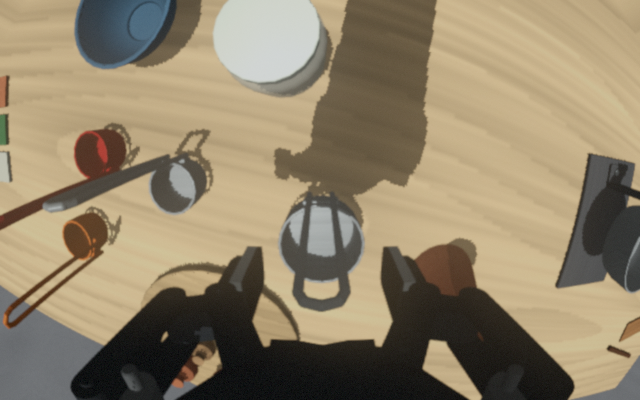

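The loop at (322,260) is now well between the pads. Close.

```bash
python3 -m jog '[[0,0.2,-0.25,0,0,0],[0,0.2,-0.25,0,0,0],[0,0.2,-0.25,0,0,0],[0,0.2,-0.25,0,0,0],[0,0.2,-0.25,0,0,0],[0,0.2,-0.25,0,0,0],[0,0.2,-0.25,0,0,0]]' 0.1 80
python3 - <<'E'
from h import *
f=vision.grab_frame('wrist'); save('q_wrist',f)
s=arm.get_state()['position']
go(((s[0],s[1],.39),14.5),(hw(.135,-.02,.39),12.4))
E
```

```text
time: 12.88
position: [0.6283, -0.1197, 0.1544]
orientation: [-0.0, 0.612, 0.791, 0.002]
ft_force: [-0.1, 0.4, 5.3]
grip_width: 0.0223
t 12.93 pos [ 0.6283 -0.1197  0.1544] F [-0.3  0.7  4.9] w 0.0222 j7 1.69 hook xy [ 0.0271 -0.3937]
[0.07, 0.07, -23.56, 0.003, -0.003, 0.001]
[37.01, 12.24, -23.41, 0.003, -0.003, 0.037]
```

View pics/q_wrist.png

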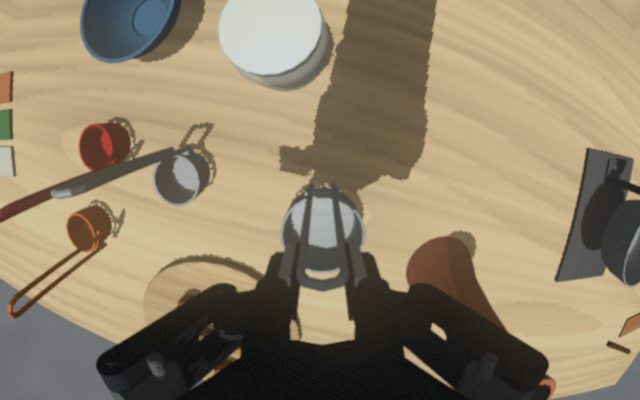

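Gripped at 22 mm. Lift above the vase and cross.

```bash
python3 -m jog '[[0,0,-3,0,0,0],[0,0,-7,0,0,0],[0,0,-11,0,0,0],[0,0,-15,0,0,0],[0,0,-19,0,0,0],[0,0,-23,0,0,0],[3.5,0.5,-24,0,0,0],[7.5,1.5,-24,0,0,0],[11.5,2.7,-24,0,0,0],[15.5,4,-24,0,0,0]]'
python3 - <<'E'
from h import *
go((hw(.135,-.02,.39),12.4))
f=vision.grab_frame('wrist'); save('r_wrist',f)
E
```

```text
time: 13.77
position: [0.6272, 0.0403, 0.3967]
orientation: [0.001, 0.613, 0.79, 0.002]
ft_force: [0.5, 0.2, -1.7]
grip_width: 0.0222
t 13.77 pos [0.6272 0.0403 0.3967] F [ 0.5  0.2 -1.7] w 0.0222 j7 1.53 hook xy [ 0.0604 -0.2372]
[21.44, 8.23, 0.74, 0.005, -0.002, 0.036]
```

View pics/r_wrist.png

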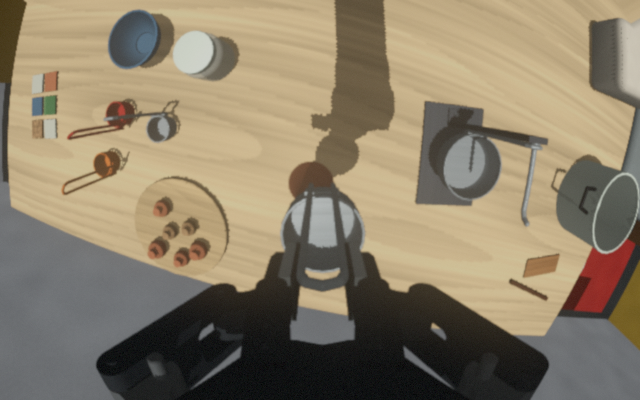

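```bash
python3 -m jog '[[4,3.5,0.4,0,0,0.02],[8,6.5,0.7,0,0,0.036],[12,8.6,0.7,0,0,0.036],[16,8.6,0.7,0,0,0.036],[20,8.6,0.7,0,0,0.036],[23,8.6,0.7,0,0,0.036],[23.4,8.6,0.7,0,0,0.036],[23.4,8.6,0.7,0,0,0.036]]'
python3 - <<'E'
from h import *
go((hw(.139,0,.279),12.4))
E
```

```text
time: 14.48
position: [0.6428, 0.3109, 0.3932]
orientation: [-0.004, 0.616, 0.787, 0.007]
ft_force: [-1.6, 0.1, -2.2]
grip_width: 0.0221
t 14.48 pos [0.6428 0.3109 0.3932] F [-1.6  0.1 -2.2] w 0.0221 j7 1.11 hook xy [0.1337 0.0237]
[-2.56, 0.4, 11.39, 0.006, -0.015, 0.026]
```

```bash
python3 -m jog '[[-2,0.4,0,0.006,-0.015,0.026],[-2.5,0.4,3,0.006,-0.015,0.026],[-2.5,0.4,7,0.006,-0.015,0.026],[-2.5,0.4,10.5,0.006,-0.015,0.026],[-2.5,0.4,11.4,0.006,-0.015,0.026],[-2.5,0.4,11.4,0.006,-0.015,0.026]]'
cat > chk.py <<'E'
from h import *
import sys
tag,hx=sys.argv[1],float(sys.argv[2])
vv,uu=np.mgrid[0:400,0:640]; uv=np.c_[uu.ravel(),vv.ravel()]
for n in ['side','wrist']:
    f=vision.grab_frame(n)
    if n=='side': crop(tag+'_side',f,160,150,360,330,3.3)
    else: save(tag+'_wrist',f)
    P=cloud(f,uv,n=='wrist'); ok=f['depth'].ravel()>0
    H=np.c_[(P[:,:2]-ROOT)@np.c_[HX,HN],P[:,2]]
    m=ok&(abs(H[:,0]-hx)<.015)&(abs(H[:,1])<.02)&(H[:,2]>.18)&(H[:,2]<.25)
    Q=H[m]
    if len(Q)>4: lo=Q[:,1]<Q[:,1].mean(); print(n,'handle',len(Q),Q[lo].mean(0).round(4),Q[~lo].mean(0).round(4))
    m=ok&(H[:,0]>.02)&(H[:,0]<.1)&(abs(H[:,1])<.02)&(H[:,2]>.24)&(H[:,2]<.27)
    Q=H[m]
    if len(Q)>4: print(n,'hook',len(Q),Q.mean(0).round(4))
go((hw(hx,0,.279),12.4))
E
python3 chk.py s .135
```

```text
time: 14.98
position: [0.6524, 0.2855, 0.2753]
orientation: [-0.001, 0.628, 0.778, -0.004]
ft_force: [0.4, -0.5, -1.3]
grip_width: 0.0224
side handle 108 [ 0.1317 -0.0131  0.2163] [0.1316 0.0067 0.2161]
side hook 142 [0.0589 0.0004 0.2487]
wrist handle 451 [ 0.1307 -0.0115  0.2198] [0.1305 0.0079 0.2195]
wrist hook 1642 [0.0569 0.0003 0.249 ]
t 15.08 pos [0.6543 0.2885 0.2808] F [ 0.6  0.8 -0.3] w 0.0222 j7 1.07 hook xy [ 0.1401 -0.0006]
[0.06, -0.51, 0.18, 0.002, -0.0, -0.002]
```

View pics/s_side.png

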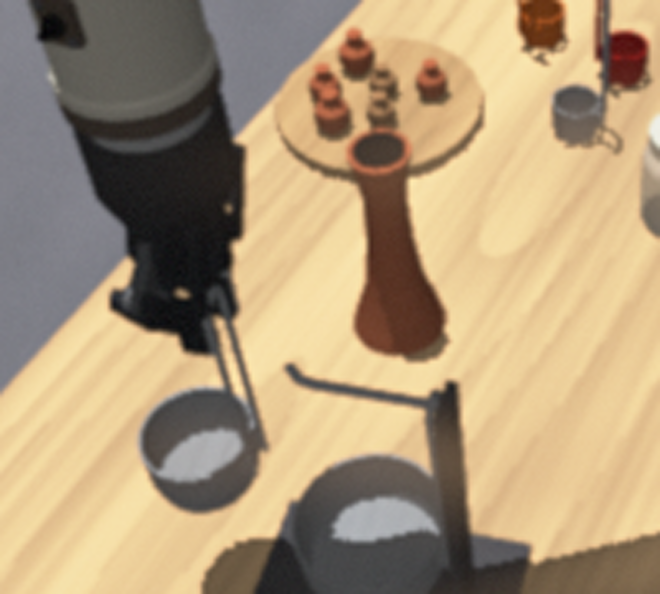

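View pics/s_wrist.png

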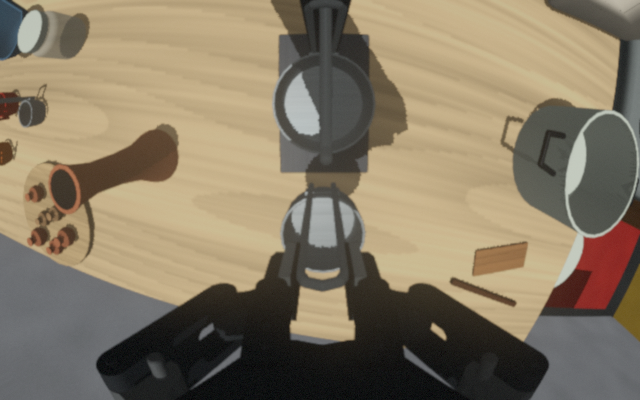

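The middle dipper is in front of the hook end, with its wires at 309/339 and the hook at col 325, about 2 mm off. Correct that and slide over.

```bash
python3 -m jog '[[0.2,-1,0.1,0,0,0],[0.2,-3,0.1,0,0,0],[0.2,-5,0.1,0,0,0],[0.2,-7,0.1,0,0,0],[0.2,-9,0.1,0,0,0],[0.2,-10.5,0.1,0,0,0],[0.2,-11.3,0.1,0,0,0],[0.2,-11.5,0.1,0,0,0],[0.2,-11.5,0.1,0,0,0]]'
python3 chk.py t .018
```

```text
time: 15.83
position: [0.5426, 0.2665, 0.2819]
orientation: [0.002, 0.627, 0.779, 0.002]
ft_force: [0.6, -0.5, -1.5]
grip_width: 0.0224
side handle 164 [ 0.02   -0.0041  0.2271] [0.0144 0.0114 0.2174]
side hook 176 [0.0517 0.0009 0.2508]
wrist handle 802 [ 0.0184 -0.004   0.2411] [0.0182 0.0066 0.2397]
wrist hook 1007 [0.0556 0.0004 0.2492]
t 15.93 pos [0.5429 0.2661 0.2807] F [-0.5  0.3 -0.9] w 0.0221 j7 1.04 hook xy [0.0266 0.0015]
[-0.15, -0.86, 0.17, 0.004, -0.001, -0.003]
```

View pics/t_side.png

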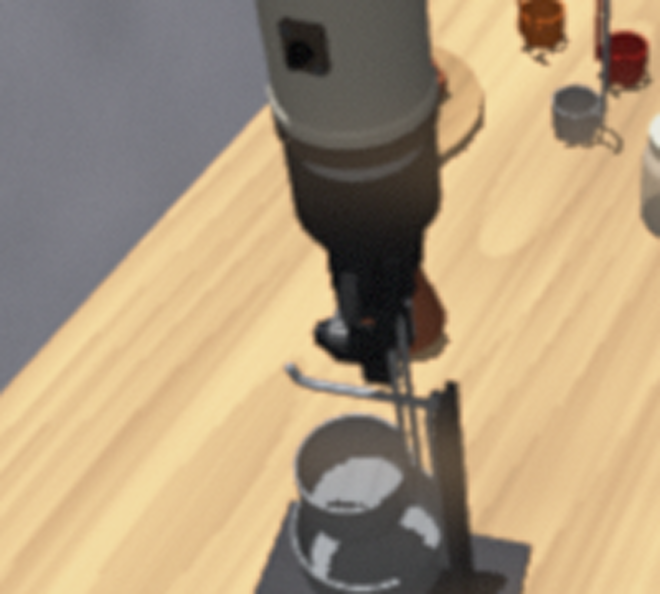

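View pics/t_wrist.png

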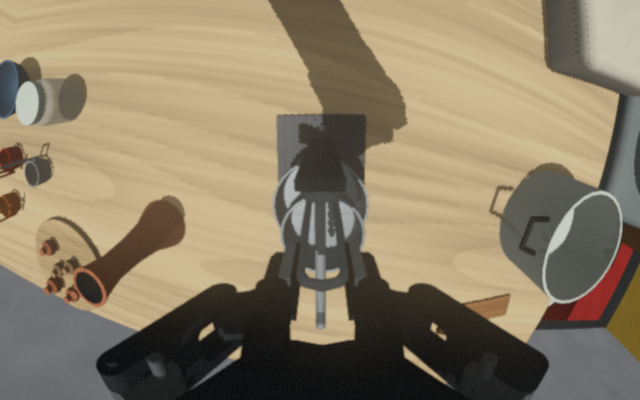

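The middle handle is threaded, the hook passes between its wires, and its cup sits above the large mouth. Lower.

```bash
python3 -m jog '[[0,-0.35,0.5,0,0,0],[0,-0.35,1.5,0,0,0],[0,-0.35,2.5,0,0,0],[0,-0.35,3.5,0,0,0],[0,-0.35,4.5,0,0,0],[0,-0.35,5.3,0,0,0],[0,-0.35,5.8,0,0,0],[0,-0.35,5.8,0,0,0]]'
python3 chk.py u .015
```

```text
time: 16.6
position: [0.5389, 0.265, 0.2209]
orientation: [0.0, 0.628, 0.778, 0.001]
ft_force: [-0.3, 1.2, -2.4]
grip_width: 0.0222
side handle 181 [ 0.0156 -0.0075  0.2251] [0.0099 0.0125 0.2194]
side hook 83 [0.0738 0.0007 0.2504]
wrist handle 1983 [ 0.0132 -0.0096  0.2429] [0.013  0.01   0.2428]
wrist hook 1280 [0.0347 0.0008 0.2519]
t 16.7 pos [0.5397 0.2656 0.2226] F [ 0.7 -0.1 -1.5] w 0.0225 j7 1.0 hook xy [0.0233 0.0017]
[-0.16, -0.81, -5.64, 0.004, -0.001, -0.003]
```

View pics/u_side.png

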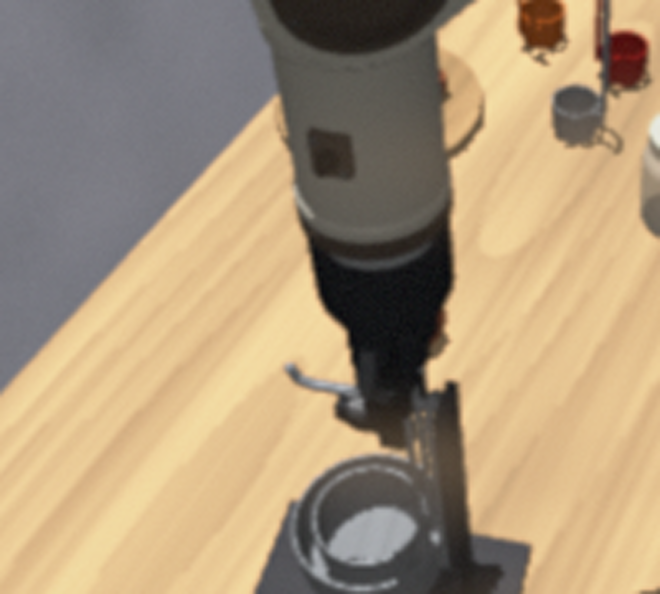

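View pics/u_wrist.png

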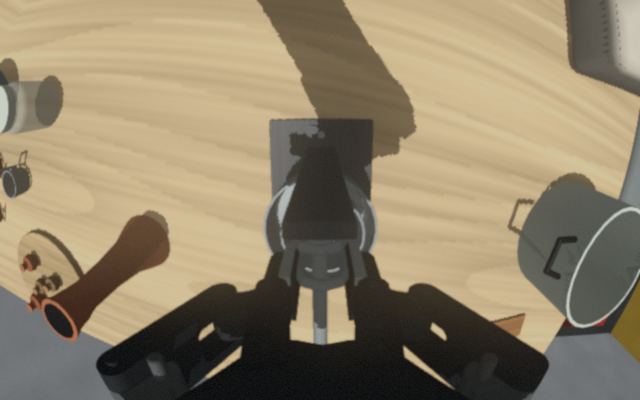

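The middle cup is down inside the large one, with concentric rims at (365,530). Lower the last millimetres, then release.

```bash
python3 -m jog '[[0,0,0.3,0,0,0],[0,0,0.6,0,0,0],[0,0,0.75,0,0,0],[0,0,0.75,0,0,0]]'
python3 -m jog '[[0,0,0,0,0,0],[0,0,0,0,0,0],[0,0,0,0,0,0],[0,0,0,0,0,0]]' 0.5
python3 -m jog '[[0,1.5,0,0,0,0],[0,2.5,0,0,0,0],[0,3.5,0,0,0,0],[0,3.5,0,0,0,0]]'
python3 -m jog '[[0,0,0,0,0,0],[0,0,0,0,0,0],[0,0,0,0,0,0],[0,0,0,0,0,0]]' 0.165 20
python3 chk.py v .015
```

```text
time: 17.03
position: [0.5403, 0.2659, 0.2163]
orientation: [0.001, 0.628, 0.778, 0.002]
ft_force: [-1.2, -0.9, 5.1]
grip_width: 0.0223
time: 17.37
position: [0.5404, 0.2659, 0.2163]
orientation: [0.001, 0.628, 0.778, 0.002]
ft_force: [-0.2, -1.0, -0.1]
grip_width: 0.0425
time: 17.7
position: [0.5762, 0.2732, 0.2163]
orientation: [0.002, 0.628, 0.778, 0.003]
ft_force: [0.5, -0.4, -0.8]
grip_width: 0.0425
time: 18.03
position: [0.5757, 0.2732, 0.2163]
orientation: [0.002, 0.628, 0.778, 0.003]
ft_force: [0.3, -0.5, 0.5]
grip_width: 0.0141
side handle 192 [ 0.0184 -0.0049  0.2273] [0.012  0.0102 0.2199]
side hook 167 [0.045  0.0022 0.2525]
wrist handle 2224 [ 0.015  -0.0056  0.2397] [0.015  0.0068 0.2399]
wrist hook 5409 [0.0501 0.0004 0.2528]
t 18.13 pos [0.5759 0.2732 0.2164] F [-0.2 -0.2  0.8] w 0.014 j7 1.01 hook xy [0.0603 0.0013]
[-0.14, -4.49, -6.29, 0.007, -0.001, -0.004]
```

View pics/v_side.png

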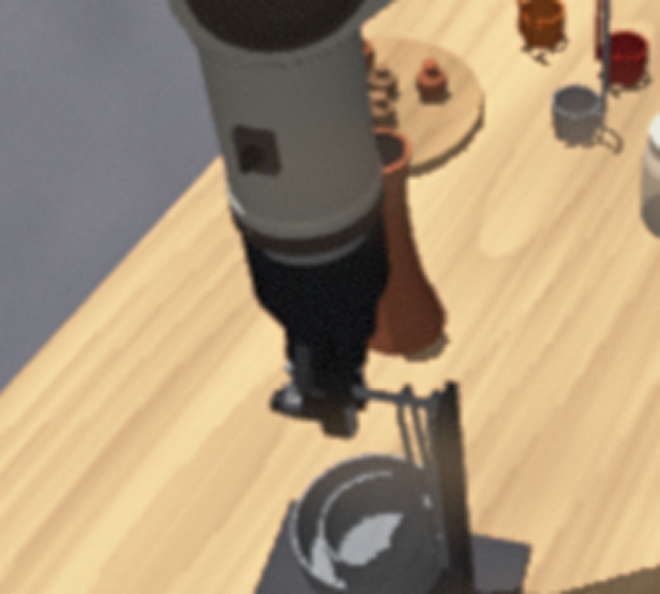

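View pics/v_wrist.png

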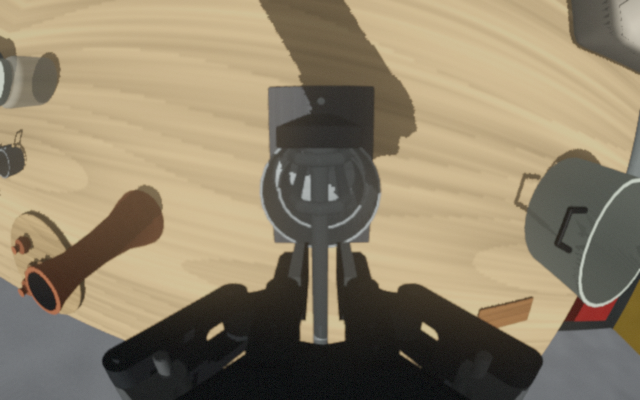

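The middle dipper hangs in front of the large one, its loop top at (407,390) in the side view and leaning slightly. Push it back.

```bash
python3 -m jog '[[-0.1,-1.5,-0.5,0,0,0],[-0.1,-2.3,-0.5,0,0,0],[-0.1,-2.8,-0.5,0,0,0],[-0.1,-3.2,-0.5,0,0,0],[-0.1,-3.5,-0.5,0,0,0],[-0.1,-3.7,-0.5,0,0,0],[-0.1,-3.9,-0.5,0,0,0],[-0.1,-4.0,-0.5,0,0,0]]'
python3 -m jog '[[0,-0.1,0,0,0,0],[0,-0.2,0,0,0,0],[0,-0.2,0,0,0,0]]'
```

```text
time: 18.8
position: [0.5378, 0.2639, 0.2215]
orientation: [0.002, 0.628, 0.778, 0.004]
ft_force: [3.8, 0.8, 2.0]
grip_width: 0.0139
time: 19.05
position: [0.5371, 0.2637, 0.2217]
orientation: [0.003, 0.628, 0.778, 0.005]
ft_force: [4.9, 2.1, -1.5]
grip_width: 0.0139
```

```bash
python3 -m jog '[[0,-0.2,0,0,0,0],[0,-0.3,0,0,0,0],[0,-0.3,0,0,0,0]]'
python3 -m jog '[[0,1.5,0,0,0,0],[0,4,-0.5,0,0,0],[0,5.5,-3,0,0,0],[0,5.5,-7,0,0,0],[0,5.5,-7,0,0,0]]'
python3 chk.py w .006
```

```text
time: 19.3
position: [0.537, 0.2637, 0.2219]
orientation: [0.004, 0.629, 0.778, 0.008]
ft_force: [10.1, 3.8, -4.8]
grip_width: 0.0141
time: 19.72
position: [0.5921, 0.2769, 0.2992]
orientation: [0.005, 0.629, 0.777, 0.011]
ft_force: [0.1, 1.2, 1.7]
grip_width: 0.014
side handle 292 [-0.002  -0.0033  0.2245] [0.0009 0.0115 0.217 ]
side hook 142 [0.0591 0.0004 0.2486]
wrist handle 449 [ 0.0089 -0.0054  0.2471] [0.0095 0.0053 0.2476]
wrist hook 1291 [0.0565 0.0004 0.2489]
t 19.82 pos [0.5897 0.2755 0.2941] F [-0.6 -0.2 -0.8] w 0.0142 j7 1.05 hook xy [0.0742 0.0006]
[-0.1, -6.85, 1.39, 0.018, -0.005, -0.005]
```

View pics/w_side.png

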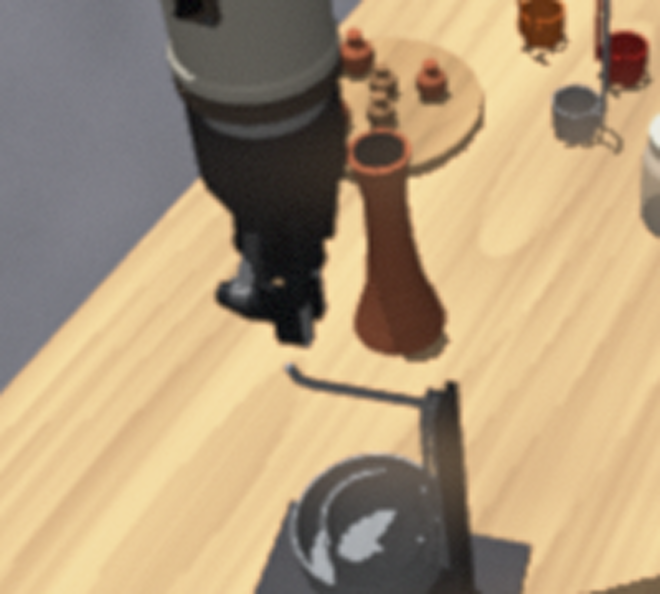

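View pics/w_wrist.png

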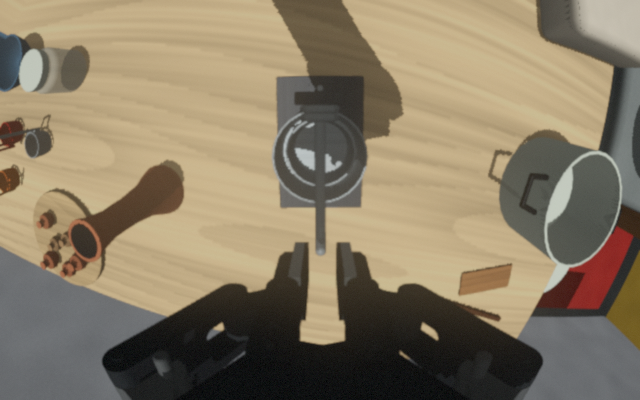

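Two handles are packed and the nest is stable. Now the small one.

Run:
```python
from h import *
go((hw(.075,0,.31),12.4),((.624,-.2605,.29),14.5))
```

```text
t 19.82 pos [0.5897 0.2755 0.2941] F [-0.6 -0.2 -0.8] w 0.0142 j7 1.05 hook xy [0.0742 0.0006]
[-0.05, 0.11, -1.59, 0.018, -0.005, -0.005]
[-53.13, -7.88, 0.03, 0.018, -0.004, -0.042]
```

```bash
python3 -m jog '[[0,0,-1.5,0.018,-0.004,-0.04],[-4,-0.6,-1.5,0.018,-0.004,-0.04],[-8,-1.2,-1.5,0.018,-0.004,-0.04],[-12,-1.8,-1.5,0.018,-0.004,-0.04],[-16,-2.4,-1.5,0.018,-0.004,-0.04],[-20,-3,-1.5,0.018,-0.004,-0.04],[-24,-3.6,-1.5,0.018,-0.004,-0.04],[-28,-4.2,-1.5,0.018,-0.004,-0.04],[-32,-4.8,-1.5,0.018,-0.004,-0.04],[-36,-5.4,-1.5,0.018,-0.004,-0.04]]' 0.7
python3 - <<'E'
from h import *
go(((.624,-.2605,.29),14.5))
E
```

```text
time: 20.65
position: [0.6102, -0.0898, 0.3048]
orientation: [-0.002, 0.613, 0.79, -0.001]
ft_force: [0.5, 0.7, -0.6]
grip_width: 0.0599
t 20.65 pos [ 0.6102 -0.0898  0.3048] F [ 0.5  0.7 -0.6] w 0.0599 j7 1.72 hook xy [ 0.0159 -0.3606]
[-16.88, -2.91, 1.47, -0.004, -0.001, -0.002]
```

```bash
python3 -m jog '[[-4,-0.7,0.5,0,0,0],[-8,-1.4,1,0,0,0],[-12,-2.1,1.4,0,0,0],[-15.5,-2.7,1.4,0,0,0],[-16.9,-2.9,1.4,0,0,0],[-16.9,-2.9,1.4,0,0,0],[-16.9,-2.9,1.4,0,0,0]]' 0.7
python3 - <<'E'
from h import *
f=vision.grab_frame('wrist'); save('x_wrist',f)
vv,uu=np.mgrid[0:400,0:640]; uv=np.c_[uu.ravel(),vv.ravel()]
for n in ['wrist','side','scene']:
    f=vision.grab_frame(n); P=cloud(f,uv,n=='wrist')
    m=(P[:,2]>.09)&(P[:,2]<.17)&(np.hypot(P[:,0]-.622,P[:,1]+.261)<.025)
    Q=P[m]
    if len(Q)>5: lo=Q[:,1]<Q[:,1].mean(); print(n,len(Q),Q[lo].mean(0).round(4),Q[~lo].mean(0).round(4))
go(((.624,-.2605,.145),14.5))
E
```

```text
time: 21.23
position: [0.6228, -0.2609, 0.2888]
orientation: [-0.004, 0.614, 0.79, -0.001]
ft_force: [0.5, 1.3, 0.7]
grip_width: 0.0597
wrist 188 [ 0.6209 -0.2715  0.1347] [ 0.6159 -0.253   0.1362]
side 42 [ 0.6237 -0.2709  0.1164] [ 0.6195 -0.2514  0.1318]
scene 54 [ 0.6256 -0.2714  0.1329] [ 0.62   -0.2523  0.1286]
t 21.43 pos [ 0.6244 -0.2579  0.2907] F [1.5 0.2 0.7] w 0.0599 j7 1.96 hook xy [-0.0064 -0.5278]
[-0.28, -0.05, 14.57, -0.004, -0.002, 0.002]
```

View pics/x_wrist.png

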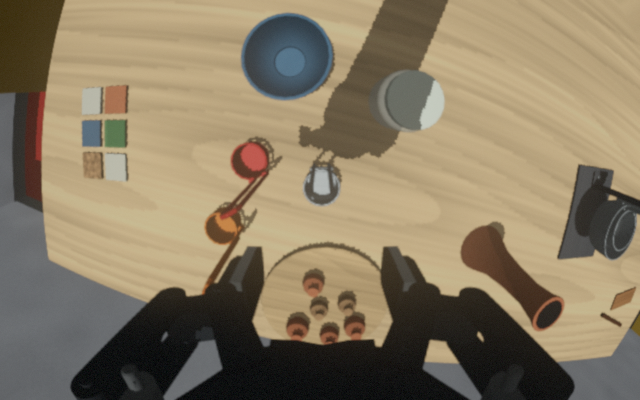

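The small handle (about 322,178) is centred, and the red and orange look-alikes at (250,160) and (225,226) are outside the left finger. Descend.

```bash
python3 -m jog '[[-0.32,-0.1,4,0,0,0],[-0.32,-0.1,8,0,0,0],[-0.32,-0.1,11.5,0,0,0],[-0.32,-0.1,14.2,0,0,0],[-0.32,-0.1,14.2,0,0,0],[-0.32,-0.1,14.2,0,0,0]]' 0.7
python3 - <<'E'
from h import *
go(((.6235,-.261,.146),14.5))
f=vision.grab_frame('wrist'); save('y_wrist',f)
E
```

```text
time: 21.93
position: [0.6229, -0.2592, 0.1478]
orientation: [-0.004, 0.611, 0.792, -0.001]
ft_force: [-0.0, -0.6, 1.7]
grip_width: 0.0598
t 21.93 pos [ 0.6229 -0.2592  0.1478] F [-0.  -0.6  1.7] w 0.0598 j7 1.91 hook xy [-0.0082 -0.5288]
[-0.19, 0.01, 0.18, -0.006, -0.005, 0.004]
```

View pics/y_wrist.png

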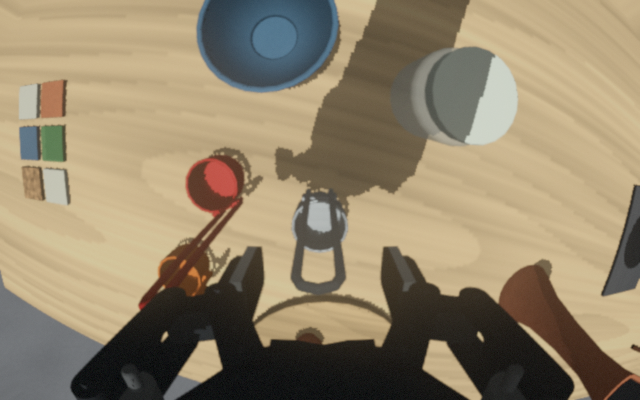

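```bash
python3 -m jog '[[-0.15,0.1,0,0,0,0],[-0.15,0.1,0,0,0,0],[-0.15,0.1,0,0,0,0],[-0.15,0.1,0,0,0,0],[-0.15,0.1,0,0,0,0],[-0.15,0.1,0,0,0,0],[-0.15,0.1,0,0,0,0]]' 0.1 80
python3 - <<'E'
from h import *
f=vision.grab_frame('wrist'); save('z_wrist',f)
s=arm.get_state()['position']
go(((s[0],s[1],.38),14.5),(hw(.13,-.10,.38),12.4),(hw(.13,0,.38),12.4))
E
```

```text
time: 22.57
position: [0.6275, -0.2613, 0.153]
orientation: [0.0, 0.611, 0.792, 0.0]
ft_force: [-0.1, 0.9, 6.4]
grip_width: 0.0221
t 22.62 pos [ 0.6275 -0.2613  0.153 ] F [-0.8  1.6  6.3] w 0.0218 j7 1.91 hook xy [-0.0041 -0.5318]
[-0.0, 0.02, -22.7, 0.001, 0.0, 0.004]
[42.61, 15.15, -22.69, 0.001, 0.0, 0.04]
[52.6, 15.55, -22.69, 0.001, 0.0, 0.04]
```

View pics/z_wrist.png

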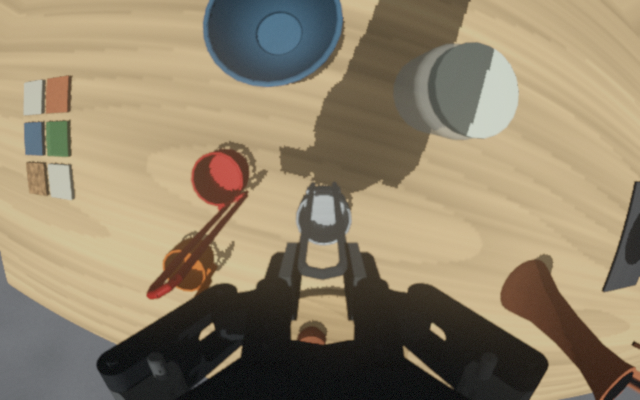

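```bash
python3 -m jog '[[0,0,-3,0,0,0],[0,0,-7,0,0,0],[0,0,-11,0,0,0],[0,0,-15,0,0,0],[0,0,-19,0,0,0],[0,0,-23,0,0,0],[3,1,-24,0,0,0.02],[6.5,2.4,-24,0,0,0.04],[10,3.7,-24,0,0,0.04],[13.7,5,-24,0,0,0.04]]'
python3 -m jog '[[3.6,1.3,0,0,0,0],[7.2,2.6,0,0,0,0],[10.9,3.9,0,0,0,0],[14.6,5.2,0,0,0,0],[18.2,6.5,0,0,0,0],[22,7.8,0,0,0,0],[25.5,9.1,0,0,0,0],[29,10,0,0,0,0]]'
python3 - <<'E'
from h import *
go((hw(.13,0,.38),12.4),)
E
```

```text
time: 23.45
position: [0.6409, -0.1153, 0.3946]
orientation: [0.001, 0.627, 0.779, 0.001]
ft_force: [0.0, 0.7, -1.2]
grip_width: 0.022
time: 24.12
position: [0.677, 0.1913, 0.3953]
orientation: [0.002, 0.627, 0.779, 0.001]
ft_force: [1.2, 0.2, -1.9]
grip_width: 0.0215
t 24.12 pos [0.677  0.1913 0.3953] F [ 1.2  0.2 -1.9] w 0.0215 j7 1.25 hook xy [ 0.1415 -0.1004]
[10.04, -1.17, 1.51, 0.004, 0.002, -0.002]
```

```bash
python3 -m jog '[[3.5,0,1.5,0,0,0],[7,-0.5,1.5,0,0,0],[9.5,-1,3,0,0,0],[10,-1.1,6,0,0,0],[10,-1.1,9,0,0,0],[10,-1.1,11.2,0,0,0],[10,-1.1,11.2,0,0,0],[10,-1.1,11.2,0,0,0]]'
python3 chk.py aa .125
```

```text
time: 24.78
position: [0.6451, 0.2859, 0.2827]
orientation: [0.002, 0.627, 0.779, 0.0]
ft_force: [0.1, 0.1, 0.1]
grip_width: 0.0218
side handle 107 [ 0.1241 -0.0107  0.217 ] [0.1241 0.0094 0.2155]
side hook 142 [0.0591 0.0004 0.2486]
wrist handle 406 [ 0.1226 -0.0098  0.2202] [0.1224 0.0096 0.2198]
wrist hook 1503 [0.058  0.0004 0.2491]
t 24.88 pos [0.6464 0.2871 0.2857] F [-0.  -0.4 -0.9] w 0.0218 j7 1.07 hook xy [ 0.1322 -0.0003]
[0.03, -0.72, 0.66, 0.007, 0.0, -0.002]
```

View pics/aa_side.png

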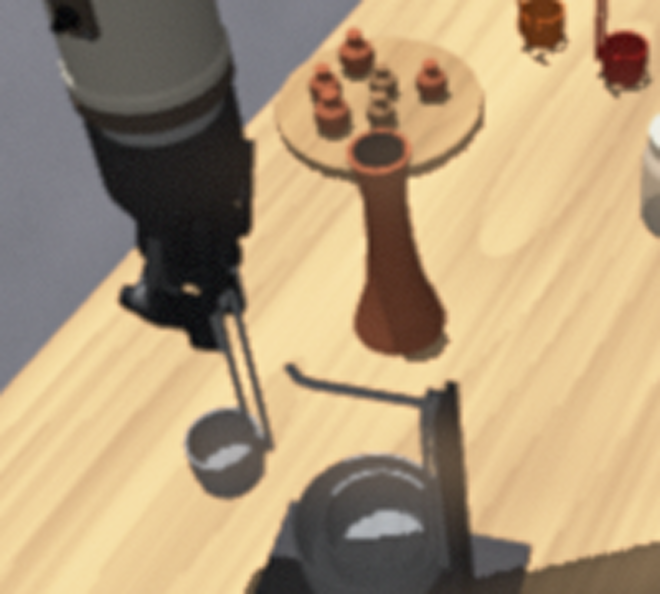

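View pics/aa_wrist.png

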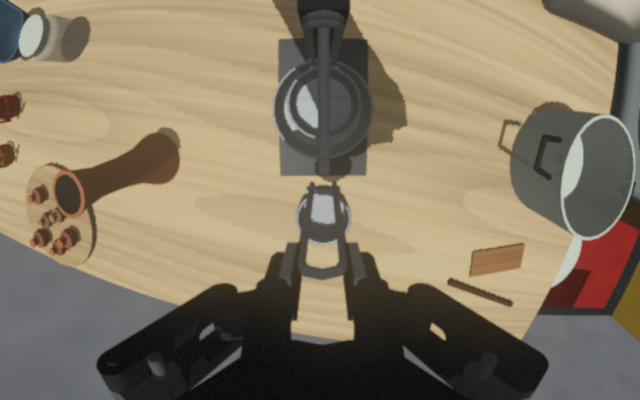

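Run:
```python
from h import *
vv,uu=np.mgrid[0:400,0:640]; uv=np.c_[uu.ravel(),vv.ravel()]
f=vision.grab_frame('side'); P=cloud(f,uv); H=np.c_[(P[:,:2]-ROOT)@np.c_[HX,HN],P[:,2]]
m=(H[:,0]>.13)&(H[:,0]<.19)&(abs(H[:,1])<.035)&(H[:,2]>.08)&(H[:,2]<.24); Q=H[m]
q=Q[Q[:,0]>.135]
# rim: back-left edge highest points
for a in (.14,.15,.16,.17,.175): 
    k=q[abs(q[:,0]-a)<.004]; print(a,k[:,2].min().round(4),k[:,2].max().round(4))
s=arm.get_state(); print(s['position'])
```

```text
0.14 0.1337 0.1737
0.15 0.134 0.1748
0.16 0.1339 0.1732
0.17 0.1347 0.1733
0.175 0.1347 0.1748
[0.64661978 0.28716159 0.28603619]
```

The small dipper is aligned (wires centred, rim level at z=0.174). Slide it over the hook end.

```bash
python3 -m jog '[[0,-1,0,0,0,0],[0,-3,0,0,0,0],[0,-5,0,0,0,0],[0,-7,0,0,0,0],[0,-8.7,0,0,0,0],[0,-9.8,0,0,0,0],[0,-10.3,0,0,0,0],[0,-10.3,0,0,0,0],[0,-10.3,0,0,0,0]]'
python3 chk.py ab .021
```

```text
time: 25.68
position: [0.5471, 0.2655, 0.2867]
orientation: [0.003, 0.628, 0.778, 0.004]
ft_force: [-0.1, -1.3, -0.3]
grip_width: 0.0218
side handle 184 [ 0.0239 -0.0055  0.2263] [0.0164 0.0105 0.2173]
side hook 182 [0.0514 0.0007 0.2508]
wrist handle 773 [ 0.0214 -0.0051  0.2401] [0.0215 0.0055 0.2408]
wrist hook 1243 [0.0481 0.0004 0.2506]
t 25.78 pos [0.5471 0.2654 0.2858] F [ 0.2  0.1 -1.7] w 0.0215 j7 1.04 hook xy [ 0.0305 -0.0002]
[0.01, -0.95, 0.67, 0.009, -0.0, -0.003]
```

View pics/ab_side.png

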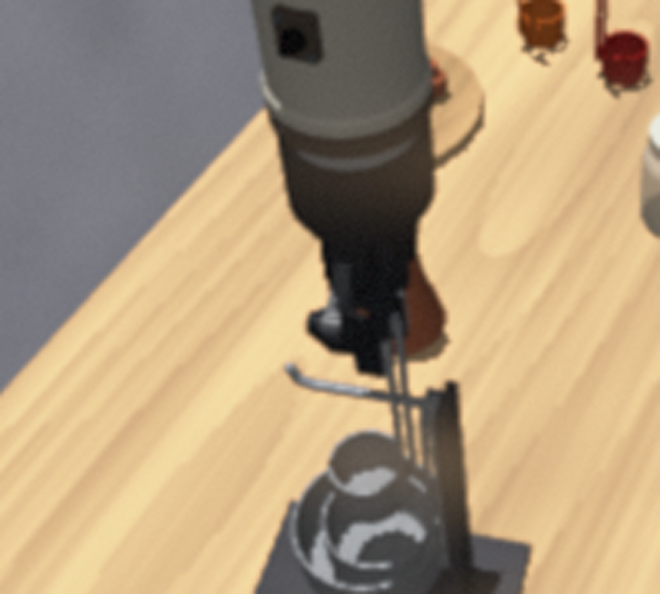

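View pics/ab_wrist.png

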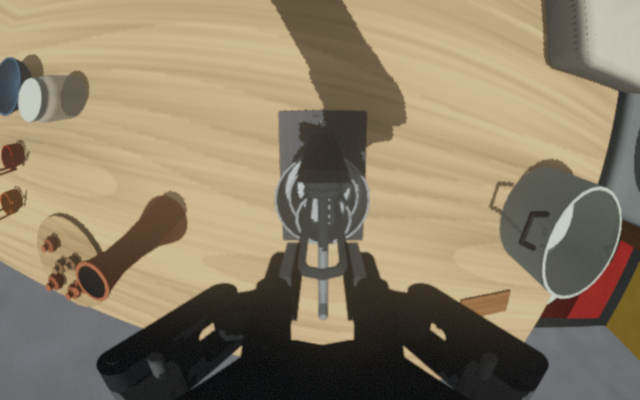

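Threaded, with the small cup above the middle mouth. Lower.

```bash
python3 -m jog '[[0,-0.2,0.5,0,0,0],[0,-0.2,1.5,0,0,0],[0,-0.2,2.5,0,0,0],[0,-0.2,3.5,0,0,0],[0,-0.2,4.5,0,0,0],[0,-0.2,5.3,0,0,0],[0,-0.2,5.8,0,0,0],[0,-0.2,5.8,0,0,0]]'
python3 chk.py ac .02
python3 -m jog '[[0,0,0.3,0,0,0],[0,0,0.6,0,0,0],[0,0,0.8,0,0,0],[0,0,0.8,0,0,0]]'
```

```text
time: 26.45
position: [0.5449, 0.2646, 0.226]
orientation: [0.002, 0.628, 0.778, 0.003]
ft_force: [0.5, 0.3, -1.4]
grip_width: 0.0215
side handle 187 [ 0.02   -0.0082  0.2237] [0.0145 0.0109 0.2179]
side hook 98 [ 0.0566 -0.0004  0.2514]
wrist handle 1767 [ 0.0187 -0.0093  0.2427] [0.0189 0.0092 0.2431]
wrist hook 2075 [0.0352 0.0003 0.2533]
t 26.55 pos [0.5457 0.2652 0.2277] F [-0.3  0.2 -1.7] w 0.0216 j7 1.01 hook xy [ 0.029 -0.   ]
[0.0, -0.86, -5.14, 0.009, -0.0, -0.003]
time: 26.88
position: [0.5466, 0.2659, 0.2222]
orientation: [0.004, 0.628, 0.778, 0.005]
ft_force: [-2.7, -2.9, 11.5]
grip_width: 0.0219
```

View pics/ac_side.png

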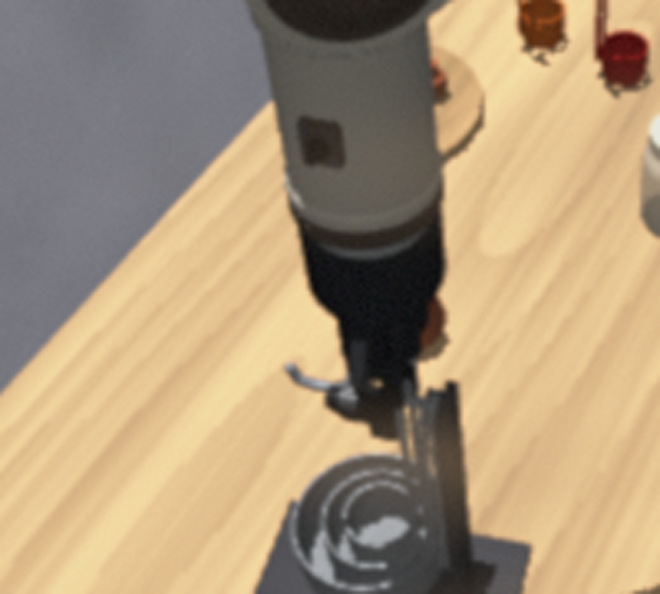

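All three rims are concentric in the side view, and the loop now rests on the hook (11 N at the predicted height). Ease off, release, back off.

```bash
python3 -m jog '[[0,0,-0.15,0,0,0],[0,0,-0.15,0,0,0]]'
python3 -m jog '[[0,0,0,0,0,0],[0,0,0,0,0,0],[0,0,0,0,0,0],[0,0,0,0,0,0]]' 0.5
python3 -m jog '[[0,1.2,0.3,0,0,0],[0,2.2,0.5,0,0,0],[0,3.0,0.5,0,0,0],[0,3.0,0.5,0,0,0]]'
python3 -m jog '[[0,0,0,0,0,0],[0,0,0,0,0,0],[0,0,0,0,0,0],[0,0,0,0,0,0]]' 0.165 20
python3 chk.py ad .02
```

```text
time: 27.05
position: [0.5472, 0.2664, 0.2248]
orientation: [0.004, 0.628, 0.778, 0.006]
ft_force: [0.5, 0.0, -0.3]
grip_width: 0.0216
time: 27.38
position: [0.5471, 0.2663, 0.2246]
orientation: [0.004, 0.628, 0.778, 0.006]
ft_force: [-0.7, -0.4, -0.4]
grip_width: 0.0428
time: 27.72
position: [0.5782, 0.2725, 0.2196]
orientation: [0.004, 0.628, 0.778, 0.006]
ft_force: [-0.1, -0.4, 0.1]
grip_width: 0.0425
time: 28.05
position: [0.5779, 0.2725, 0.2197]
orientation: [0.004, 0.628, 0.778, 0.006]
ft_force: [0.3, -0.0, -0.5]
grip_width: 0.0141
side handle 194 [ 0.0219 -0.0048  0.2286] [0.0159 0.0103 0.219 ]
side hook 165 [0.0444 0.0015 0.2512]
wrist handle 1856 [ 0.0199 -0.0052  0.2405] [0.0199 0.0063 0.2396]
wrist hook 5789 [4.990e-02 2.000e-04 2.527e-01]
t 28.15 pos [0.578  0.2725 0.2197] F [ 0.2 -0.3 -0.5] w 0.0143 j7 1.01 hook xy [0.0622 0.0002]
[-0.03, -4.13, -5.99, 0.015, -0.001, -0.004]
```

View pics/ad_side.png

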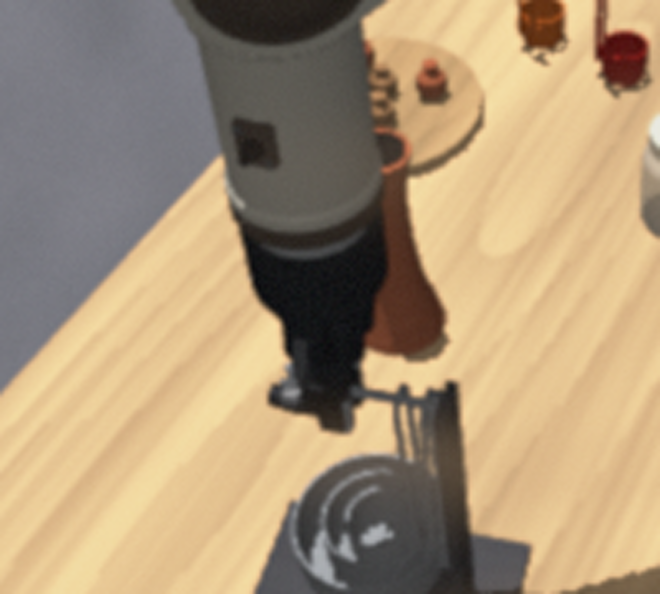

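View pics/ad_wrist.png

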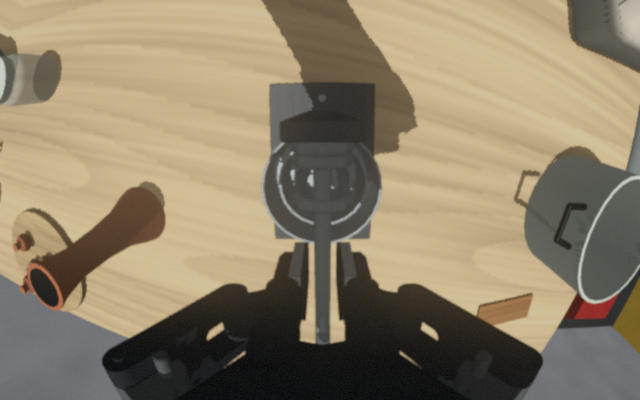

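```bash
python3 -m jog '[[0,-1.5,-0.2,0.015,0,0],[0,-2.2,-0.2,0.015,0,0],[0,-2.6,-0.2,0.015,0,0],[0,-2.9,-0.2,0.015,0,0],[0,-3.2,-0.2,0.015,0,0],[0,-3.4,-0.2,0.015,0,0],[0,-3.6,-0.2,0.015,0,0],[0,-3.6,-0.2,0.015,0,0]]'
python3 -m jog '[[0,-0.1,0,0,0,0],[0,-0.2,0,0,0,0],[0,-0.3,0,0,0,0],[0,-0.3,0,0,0,0]]'
```

```text
time: 28.82
position: [0.5428, 0.265, 0.2215]
orientation: [-0.0, 0.628, 0.778, 0.0]
ft_force: [1.2, -0.1, 0.9]
grip_width: 0.0141
time: 29.15
position: [0.5423, 0.2648, 0.2218]
orientation: [0.001, 0.629, 0.778, 0.003]
ft_force: [7.4, 2.6, -2.7]
grip_width: 0.0144
```

```bash
python3 -m jog '[[0,-0.2,0,0,0,0],[0,-0.4,0,0,0,0],[0,-0.4,0,0,0,0],[0,-0.4,0,0,0,0]]'
python3 -m jog '[[0,0.5,0,0,0,0],[0,2,0,0,0,0],[0,4.5,-0.5,0,0,0],[0,5.0,-3,0,0,0],[0,5.0,-7,0,0,0],[0,5,-7,0,0,0]]'
python3 chk.py ae .012
python3 - <<'E'
from h import *
vv,uu=np.mgrid[0:400,0:640]; uv=np.c_[uu.ravel(),vv.ravel()]
f=vision.grab_frame('wrist'); P=cloud(f,uv,True); H=np.c_[(P[:,:2]-ROOT)@np.c_[HX,HN],P[:,2]]
m=(abs(H[:,1])>.0045)&(abs(H[:,1])<.014)&(H[:,0]<.04)&(H[:,0]>-.012)&(H[:,2]>.235)&(H[:,2]<.27); q=H[m]; print(len(q),q.max(0).round(4)); print(np.histogram(q[:,0],bins=np.arange(-.012,.03,.003)))
f=vision.grab_frame('side'); crop('ae_side2',f,250,240,330,330,7)
E
```

```text
time: 29.48
position: [0.5422, 0.2645, 0.2224]
orientation: [0.002, 0.629, 0.777, 0.006]
ft_force: [12.2, 3.3, -5.9]
grip_width: 0.0143
time: 29.98
position: [0.5928, 0.2766, 0.2997]
orientation: [0.004, 0.629, 0.777, 0.01]
ft_force: [1.6, 1.9, 2.1]
grip_width: 0.0141
side handle 196 [0.0133 0.0048 0.2345] [0.007  0.0116 0.2149]
side hook 142 [0.0593 0.0004 0.2486]
wrist handle 552 [ 0.0122 -0.0057  0.2472] [0.0118 0.0063 0.2473]
wrist hook 1219 [5.64e-02 2.00e-04 2.49e-01]
t 30.08 pos [0.5907 0.2752 0.2947] F [ 0.5 -0.5 -1.3] w 0.0141 j7 1.05 hook xy [0.0752 0.0001]
[-0.05, -6.34, 1.48, 0.015, -0.004, -0.006]
983 [0.0141 0.0138 0.2539]
(array([  0, 160, 158, 136, 120, 106, 115, 115,  73,   0,   0,   0,   0]), array([-1.20000000e-02, -9.00000000e-03, -6.00000000e-03, -3.00000000e-03,
       -3.46944695e-18,  3.00000000e-03,  6.00000000e-03,  9.00000000e-03,
        1.20000000e-02,  1.50000000e-02,  1.80000000e-02,  2.10000000e-02,
        2.40000000e-02,  2.70000000e-02]))
```

View pics/ae_side2.png

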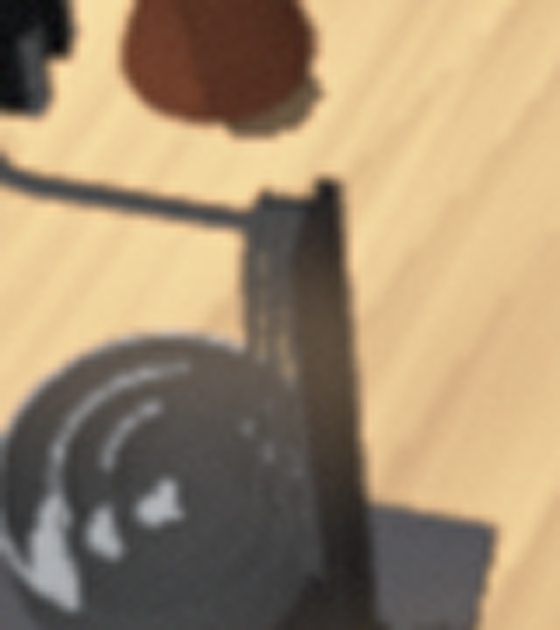

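View pics/ae_wrist.png

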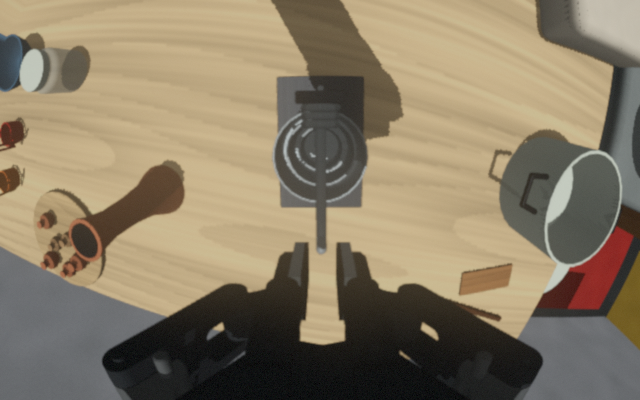

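The three loops are packed against the upright, with the front wire face at x≈14 mm (15 mm expected for three 5 mm wires). I'll move up and clear, wait, and check that it stays.

```bash
python3 -m jog '[[0,0,-3,0,0,0],[0,1,-6,0,0,0],[0,4,-10,0,0,0],[0,7,-12,0,0,0],[0,10,-12,0,0,0],[0,10,-12,0,0,0],[0,10,-12,0,0,0],[0,10,-12,0,0,0],[0,10,-12,0,0,0],[0,10,-12,0,0,0]]'
python3 - <<'E'
from h import *
vv,uu=np.mgrid[0:400,0:640]; uv=np.c_[uu.ravel(),vv.ravel()]
prev=None
for i in range(4):
    f=vision.grab_frame('scene'); g=vision.grab_frame('side')
    P=cloud(f,uv); H=np.c_[(P[:,:2]-ROOT)@np.c_[HX,HN],P[:,2]]
    m=(abs(H[:,1])>.0045)&(abs(H[:,1])<.016)&(H[:,0]<.04)&(H[:,0]>-.012)&(H[:,2]>.2)&(H[:,2]<.27); q=H[m]
    a=g['pixels'][240:330,235:330].astype(int)
    print(len(q),q[:,0].max().round(4) if len(q) else '', None if prev is None else (abs(a-prev)>25).sum()); prev=a
save('af_scene',f); crop('af_side',g,235,230,335,340,5.4)
go((hw(.1,0,.3),12.4))
E
```

```text
time: 31.02
position: [0.6851, 0.2942, 0.4132]
orientation: [0.002, 0.629, 0.778, 0.005]
ft_force: [-0.1, -0.2, 0.6]
grip_width: 0.0142
99 0.0187 None
103 0.0323 2
102 0.019 5
101 0.0324 5
t 31.42 pos [0.6861 0.2941 0.4134] F [-0.  -0.4 -0.8] w 0.014 j7 1.13 hook xy [ 0.1724 -0.0019]
[0.12, -7.37, 11.26, 0.011, -0.003, -0.006]
```

View pics/af_scene.png

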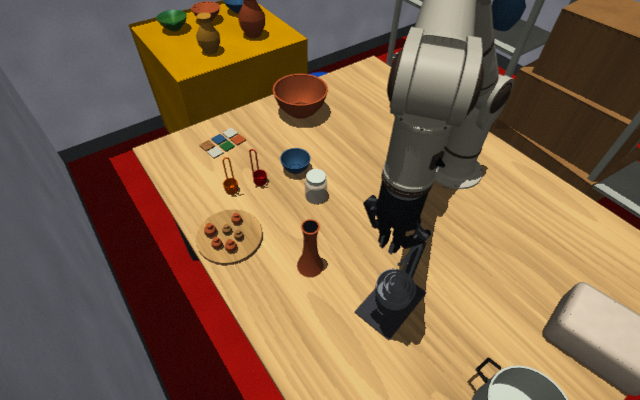

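View pics/af_side.png

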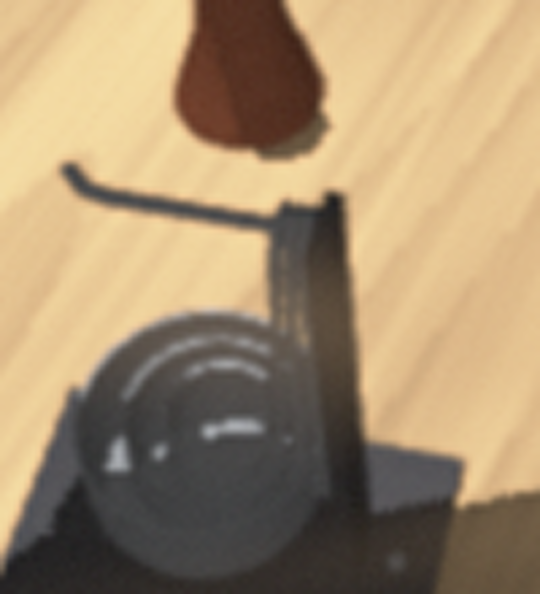

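```bash
python3 -c "
from rig import workorder
print(workorder.close_job())"
```

```text
the job is handed in; nothing more can be done
None
```

All three dippers hang nested on the hook, large, then middle, then small. Each loop is threaded over the hook's end, the cups point away from the upright, and the handles are pushed back against it. I handed the job in at about 31 s of the 72 s allowed, with the gripper well clear of the stand.

**What went wrong:** the first grip on the middle dipper missed. The fingers closed ahead of its handle and turned it about 12° on the table. I re-measured it, regripped it and hung it normally.

**Last checks:**
- **Packing:** the wrist camera put the front face of the front wire at about 14 mm from the upright, against 15 mm expected for three 5 mm wires. The final push met firm contact at about 13 N.
- **One disagreement:** a rougher check from the scene camera gave 19 to 32 mm for that same face. I put this down to stray points on the hook bar, because the side view shows the wires close together.
- **Stillness:** four side views over about 0.4 s showed essentially no change in the nest.
- **Bystanders:** the vase, bowl and jar look unmoved in the final scene picture. I did not re-measure their positions.

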